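# Release two sample wedges and finish packing the tray

## Robot

A 7-joint arm with a two-finger parallel gripper is mounted at the origin on the work surface. World frame = base frame: x ahead of the robot, y to its left, z up, the work surface at z = 0. Lengths are in m, angles in rad, forces in N, time in s.
With the tool pointing down it reaches from about 0.425 to 0.875 m from the base axis. Payload 4.7 kg.
Tool frame: the origin (TCP) lies at the very end of the fingers, on their centre line; the grasp point (between the pads) lies 19 mm behind it; z points along the fingers, y is the line along which they close (so a half turn about z gives the same grasp; the last joint's range is limited). The gripper opens to 87 mm and grips with 3 to 60 N. Pads are 19 mm wide; open, the fingers measure 117 mm over their backs; the gripper's body (75 mm by 190 mm) begins 51 mm behind the grasp point.
Start: joints at [1.179, 0.321, -0.07, 1.45, 0.023, 1.371, -0.057], TCP at [0.257, -0.597, 0.223] pointing down, gripper open.
Joint ranges: [-2.86, 2.86], [-0.3, 2.09], [-1.38, 1.24], [0.06, 2.45], [-1.56, 4.7], [0.09, 2.05], [-2.69, 2.69]. Speed limits (rad/s): [2.57, 2.57, 3.14, 3.14, 3.14, 3.14, 3.14].

## Interface

Orientations are given as a rotation vector (axis times angle).
In Python, from bench import ctrl, vision gives the robot as it stands.
- The arm moves only by the tool jog_arm, never from a script. Its argument "increments" is a list of rows, each an object of numbers: "tx", "ty", "tz": the shift along the tool's x, y, z in mm; "wx", "wy", "wz": the turn, a rotation vector about the tool's x, y, z in rad; "gripper": the opening, from 0 (shut) to 1 (fully open). In form: [{"tx": .., "ty": .., "tz": .., "wx": .., "wy": .., "wz": .., "gripper": ..}, ...]. A call has exactly 5 rows; each row is the pose to reach, as a shift and turn from the pose commanded when the call began, along the tool's axes at that moment; what a row does not reach only later rows make up. A row lasts 1/12 s, in which the tool goes at most 41.7 mm and 7.16 degrees, less where a joint would pass 70% of its speed; a pose out of reach is approached as far as the arm can. A call with a gripper value outside its range is refused whole. The fingers move at their own pace and stop on an object; "grip_force" is the grip in N (left out, the last holds). Time passes only in rows, so rows that repeat a pose let the fingers close, or fill a call up. It gives the time, the measured TCP pose, the force, the opening and the grip force at its end, in the units of the state.
- ctrl.get_state(): the state, without advancing time (a new reading comes with each control period).
- vision.get_image(name): name is "scene" or "top" or "wrist"; returns a dict with "color" (480x640x3 uint8, blue, green, red), "fx", "fy", "cx", "cy" (pixels), "extrinsics" (4x4, takes a point from world to camera coordinates). Camera axes: x right, y down, z forward; pixel columns grow to the right and rows downward; lengths in m; the calibration is good to about 2 mm. A picture is of the moment at which its call begins. There is no depth.
- ctrl.close_job(): hands the job in; it is judged then, once.
Trained networks look in the newest picture that a camera, given by its name, has taken for a name from the list of things; names that differ only in an ending like _2 or _b are one class to them, and where a whole thing is asked for, a point or a joint stands for the part that bears it (a point fixed in the world has none). Each returns a list of dicts, best first, with "conf" (0 to 1); they miss things now and then, are a little off and sometimes report something else, mostly with a low value. They report only what shows in the picture. A call takes as long as a camera call. They do not tell look-alikes from the thing itself.
- vision.spot_in(camera, thing): "bbox" ([left, top, right, bottom] in pixels, round what is visible of it).
The state is a dict: "time": time; "joint_positions": joint angles; "qd": joint speeds; "joint_torque": joint torques, N m; "position": TCP position; "tool_rot": TCP orientation; "ft_force": force on the tool from outside, world axes, zero at the start; "torque": the same for the moment, N m; "grip_width": opening from 0.0 (shut) to 1.0 (fully open); "grip_force": force on a finger pad.
Only numpy, scipy, OpenCV 4.12 (cv2) and the standard library are available. Lean on these libraries where they do the work, as an engineer would, in place of code of your own. Each camera call takes 0.05 s, during which the arm holds its last target. There are 200 camera calls.

## Task

At the pottery stall, a tray of terracotta sample wedges is half packed. Press each of the two full-length wedges in the wooden holder until it springs up, lift it out, and pack it into the tray, alternating head to tail with the others, so that all four lie flat on the tray's floor and fill it. Leave the short wedge latched down in the holder, and do not disturb the crockery and tools around.

Things in the scene. Friction and masses are not known exactly. Their poses are not given: they have to be found in the camera images.
- holder: fixed wooden block, 92 (x) x 180 (y) x 70 mm tall; origin: centre of its underside, on the table. Three wedge-shaped open pockets in its top (1.5 mm clearance), wedge points at x=0, y=-64, -8, +48 mm, wide ends to -x, straight sides to -y. In each a wedge lies loose on a sprung push-to-release plate, its top 4 mm proud while latched, 30 mm proud when sprung up
- plate0 (a joint): height (m) of the plate in the pocket at holder y = -64 mm: 0 latched down, negative while pressed, 0.026 sprung up. Pressed 3.5 mm (6 to 9 N; hard stop at 7 mm) it unlatches; let go, it rises smoothly in about 0.5 s and stays up. It does not latch again
- plate1 (a joint): the same for the pocket at holder y = -8 mm
- plate2 (a joint): the same for the pocket at holder y = +48 mm
- wedge_a_mid (a point): full-length wedge, latched in one of the holder's pockets. Terracotta, ~130 g, mm: 58 long, 40 tall, a right trapezoid in plan; wide end (40) at x=-29, narrow end (24) at x=+29, straight side at y=-12, slanted side from y=+28 (wide end) to +12 (narrow). Point: 20 above its underside, midway between its two parallel ends. x runs to the narrow end, z up. 
- wedge_b_mid (a point): full-length wedge, latched in another pocket. Terracotta, ~130 g, mm: 58 long, 40 tall, a right trapezoid in plan; wide end (40) at x=-29, narrow end (24) at x=+29, straight side at y=-12, slanted side from y=+28 (wide end) to +12 (narrow). Point: 20 above its underside, midway between its two parallel ends. x runs to the narrow end, z up. 
- short_mid (a point): the short wedge, latched in the third pocket: terracotta, 40 mm tall, 40 wide at its wide end but only 36 long (30 wide at the other end). Point: half-way up, midway along its length, 12 mm from the straight side; axes as for the full-length wedges
- tray: fixed open wooden tray, inside 66 (x) x 140 (y) mm, walls 5 thick and 16 tall, floor 4 thick; origin: centre of its underside. Holds four full-length wedges flat, side by side along y, lengths along tray x; their points at about y = -56, -14, +14, +56 with narrow ends to +x, -x, +x, -x, 12 mm play in all. The -y half is already filled by pre_a, pre_b
- pre_a_mid (a point): wedge already in the tray, loose, by its -y wall. Terracotta, ~130 g, mm: 58 long, 40 tall, a right trapezoid in plan; wide end (40) at x=-29, narrow end (24) at x=+29, straight side at y=-12, slanted side from y=+28 (wide end) to +12 (narrow). Point: 20 above its underside, midway between its two parallel ends. x runs to the narrow end, z up. 
- pre_b_mid (a point): wedge already in the tray, loose, beside pre_a, straight side near the tray's middle. Terracotta, ~130 g, mm: 58 long, 40 tall, a right trapezoid in plan; wide end (40) at x=-29, narrow end (24) at x=+29, straight side at y=-12, slanted side from y=+28 (wide end) to +12 (narrow). Point: 20 above its underside, midway between its two parallel ends. x runs to the narrow end, z up. 
- jar_mid (a point): bystander: amber glass jar with a lid, 50 across, 80 tall; point on its axis half-way up, mm
- cup_mid (a point): bystander: blue cup, 56 across, 70 tall; point on its axis half-way up, mm
- mug_mid (a point): bystander: blue mug, 80 across, 85 tall, handle to its +y; point on its axis half-way up, mm
- bowl_mid (a point): bystander: white bowl, 120 across, 60 tall; point on its axis half-way up, mm
- bottle_mid (a point): bystander: blue bottle, 60 across, 180 tall; point on its axis half-way up, mm
- brush_grip (a point): bystander: brush lying flat between the robot and the task's things, about 200 long along its x; point on its handle, mm
- spoon_grip (a point): bystander: spoon lying flat between the robot and the task's things, about 200 long along its x; point on its handle, mm
Mind the look-alikes: they are no part of the job. What is shaped like the part that bears wedge_b_mid but green is not meant.

How it is judged:
By the outcome, as a careful person would: the job done as asked, in the order asked, and still so for the second after the job is handed in, with the robot touching nothing.
It also fails if it takes over 69 s, if anything falls off the work surface, if the arm or the gripper's body presses on something with over 40 N, if the wrist force passes 120 N, or if a joint passes its speed limit or range.

## Working session

There is one attempt and no reset: what is moved stays moved. The work goes in short steps, Python scripts to look and compute and a tool call to move; the robot and the scene stay as the last step left them, time stands still between calls to the robot, and variables do not carry over. Pictures are saved under pics/ and viewed, at most 10 in all, crops included, and the job is handed in when it is done.

Besides the shell and the picture viewer there is one more tool, called after "Call:" by a JSON object that holds its "op" and its "data". jog_arm: Moves the arm, as the interface text tells. Its arguments: {"type":"object","properties":{"increments":{"type":"array"},"grip_force":{"type":"number"}},"required":["increments"]}

```bash
ls; mkdir -p pics; python3 - <<'E'
from bench import ctrl, vision
import cv2, json, numpy as np
s=ctrl.get_state(); print({k:np.round(s[k],3).tolist() for k in ('time','position','tool_rot','ft_force','grip_width')})
for n in ("top","scene"):
    im=vision.get_image(n); cv2.imwrite(f"pics/{n}0.png",im["color"])
    print(n,im["fx"],im["cx"],im["cy"],np.round(im["extrinsics"],4).tolist())
    for t in ("holder","tray","wedge_a_mid","short_mid","pre_a_mid"):
        print(t,[([round(v) for v in d["bbox"]],round(d["conf"],2)) for d in vision.spot_in(n,t)[:6]])
E
```

```text
pics
{'time': 0.0, 'position': [0.256, -0.597, 0.221], 'tool_rot': [-3.075, -0.633, 0.001], 'ft_force': [0.41, -0.143, -0.084], 'grip_width': 1.002}
top 547.0707788532588 317.0913720545737 229.15783295083088 [[-0.0126, -0.9999, 0.006, 0.034], [-0.9929, 0.0118, -0.118, 0.5561], [0.1179, -0.0074, -0.993, 1.2476], [0.0, 0.0, 0.0, 1.0]]
holder [([184, 204, 274, 265], 0.8)]
tray [([402, 221, 448, 277], 0.69), ([229, 225, 244, 231], 0.65)]
wedge_a_mid [([236, 229, 266, 258], 0.7), ([406, 228, 434, 247], 0.45)]
short_mid [([216, 230, 233, 247], 0.73), ([320, 262, 342, 284], 0.53)]
pre_a_mid [([401, 212, 435, 231], 0.68)]
scene 448.6229872082397 319.24474023078653 232.83981350621764 [[-0.4534, 0.8913, 0.0026, 0.1976], [0.7651, 0.3908, -0.5118, -0.4081], [-0.4572, -0.23, -0.8591, 1.3054], [0.0, 0.0, 0.0, 1.0]]
holder [([350, 224, 444, 319], 0.91), ([209, 182, 235, 210], 0.54)]
tray [([200, 163, 251, 220], 0.74), ([399, 264, 433, 294], 0.48)]
wedge_a_mid [([358, 234, 391, 255], 0.72)]
short_mid [([384, 247, 413, 274], 0.74)]
pre_a_mid [([203, 190, 232, 220], 0.59)]
```

```bash
python3 - <<'E'
import cv2,numpy as np
a=cv2.imread("pics/top0.png")
c=cv2.resize(a[180:310,170:470],None,fx=2.66,fy=2.66,interpolation=cv2.INTER_CUBIC)
cv2.imwrite("pics/top0c.png",c)
E
```

```text
(no output)
```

View pics/top0.png

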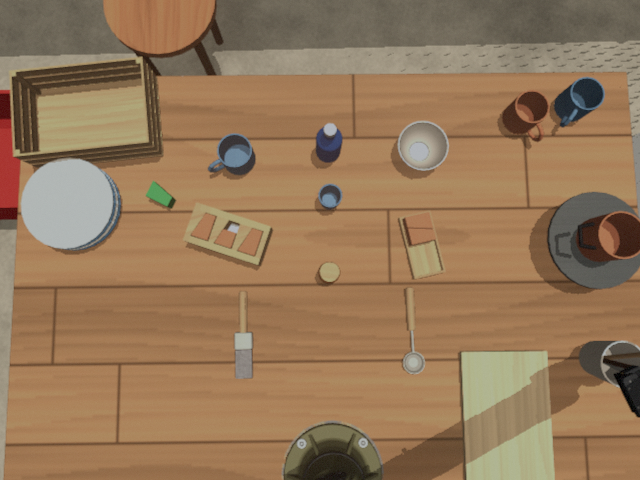

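View pics/top0c.png

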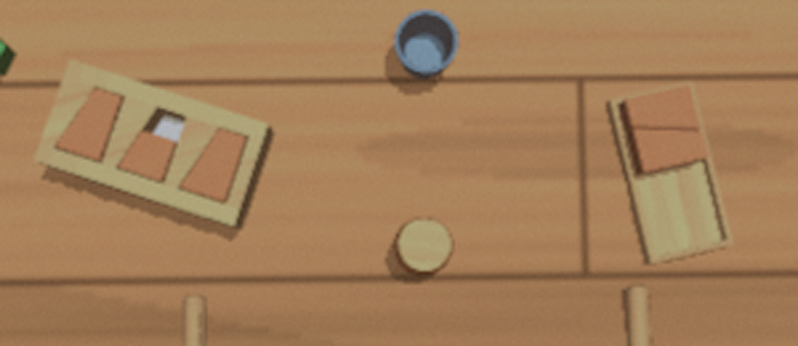

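The top view shows the holder at about (228,235). Its right-hand wedge (252,242) and left-hand wedge (203,226) are full length, and the middle one (227,237) is the short wedge, with the white plate showing beside it. The tray is at (422,245) with its upper (-y) half filled. The wedge candidates are the terracotta pair at (252,242) and (203,226) and the green block at (161,195). The terracotta pair fits because both are full length, latched in pockets and not green, and the enlarged crop confirms it.

```bash
cat > h.py <<'E'
from bench import ctrl, vision
import cv2, numpy as np
from scipy.optimize import least_squares
def R2(a): return np.array([[np.cos(a),-np.sin(a)],[np.sin(a),np.cos(a)]])
def proj(im,P):
    E=np.array(im["extrinsics"]); C=np.atleast_2d(P)@E[:3,:3].T+E[:3,3]
    return np.c_[im["fx"]*C[:,0]/C[:,2]+im["cx"],im["fy"]*C[:,1]/C[:,2]+im["cy"]]
def ray(im,uv,z):
    E=np.array(im["extrinsics"]); R,t=E[:3,:3],E[:3,3]; o=-R.T@t
    uv=np.atleast_2d(uv).astype(float)
    d=np.c_[(uv[:,0]-im["cx"])/im["fx"],(uv[:,1]-im["cy"])/im["fy"],np.ones(len(uv))]@R
    return o+d*((z-o[2])/d[:,2])[:,None]
def fit(world,local,yaw0):  # planar pose from matched xy points
    f=lambda p:((local@R2(p[2]).T+p[:2])-world).ravel()
    r=least_squares(f,[*world.mean(0),yaw0]); return r.x,np.abs(r.fun).max()
WED=np.array([[-29,-12],[29,-12],[29,12],[-29,28]])/1000
def toolyaw(s): # world angle of tool y
    R=cv2.Rodrigues(np.array(s["tool_rot"],float))[0]; return np.degrees(np.arctan2(R[1,1],R[0,1])),R
E
python3 - <<'E'
from h import *
im=vision.get_image("top")
c=lambda L:np.array(L)/2.66+[170,180]
w=ray(im,c([(38,160),(238,227),(270,126),(73,61)]),.07)[:,:2]
print("holder",fit(w,np.array([[-46,90],[-46,-90],[46,-90],[46,90]])/1000,-.3))
for n,q in (("right",[(180,186),(227,201),(247,138),(219,129)]),("left",[(55,150),(100,160),(123,97),(97,88)])):
    w=ray(im,c(q),.074)[:,:2]; print(n,fit(w,WED[[3,0,1,2]],-.3))
w=ray(im,c([(608,100),(692,83),(731,240),(650,263)]),.016)[:,:2]
print("tray",fit(w,np.array([[38,-75],[-38,-75],[-38,75],[38,75]])/1000,1.8))
for n in ("jar","cup","mug","bowl","bottle"):
    d=vision.spot_in("top",n+"_mid"); 
    if d: b=d[0]["bbox"]; print(n,np.round(ray(im,[(b[0]+b[2])/2,(b[1]+b[3])/2],.04),2))
E
```

```text
holder (array([ 0.54375574,  0.22940183, -0.32969936]), np.float64(0.0016765819729574194))
right (array([ 0.52415738,  0.17088109, -0.3196801 ]), np.float64(0.0013431813432396023))
left (array([ 0.55941933,  0.27677014, -0.31554481]), np.float64(0.0020203718720872565))
tray (array([ 0.51950246, -0.22053734,  1.78656107]), np.float64(0.003190734907472903))
jar [[ 0.45 -0.    0.04]]
cup [[ 0.64 -0.01  0.04]]
mug [[0.74 0.23 0.04]]
bowl [[ 0.75 -0.22  0.04]]
bottle [[ 0.76 -0.    0.04]]
```

Call:
{"op": "jog_arm", "data": {"increments": [{"tx": 36,"ty": -18,"tz": 0,"wx": 0,"wy": 0,"wz": -0.1,"gripper": 1},{"tx": 72,"ty": -36,"tz": 0,"wx": 0,"wy": 0,"wz": -0.2,"gripper": 1},{"tx": 108,"ty": -54,"tz": 0,"wx": 0,"wy": 0,"wz": -0.3,"gripper": 1},{"tx": 144,"ty": -72,"tz": 0,"wx": 0,"wy": 0,"wz": -0.4,"gripper": 1},{"tx": 180,"ty": -90,"tz": 0,"wx": 0,"wy": 0,"wz": -0.5,"gripper": 1}]}}

```text
time: 1.32
position: [0.3874, -0.442, 0.2228]
tool_rot: [2.821, 1.381, -0.0]
ft_force: [0.1, -0.1, -0.5]
grip_width: 1.0
grip_force: 0.0
```

```bash
cat > go.py <<'E'
# usage: go.py x y z yaw_deg  -> tool-frame shift and wz to reach that tcp pose (tool down)
import sys
from h import *
s=ctrl.get_state(); a,R=toolyaw(s); p=np.array(s["position"])
print("t",round(s["time"],2),"p",np.round(p*1000,1),"yaw",round(a,1),"F",np.round(s["ft_force"],1),"g",round(s["grip_width"],3),round(s["grip_force"],1),"j1,7",np.round(np.array(s["joint_positions"])[[0,6]],2))
print("tool z",np.round(R[:,2],3))
if len(sys.argv)>3:
    x,y,z,w=map(float,sys.argv[1:5]); d=R.T@(np.array([x,y,z])-p)*1000
    print("t",np.round(d,1),"dist",round(np.linalg.norm(d)),"wz",round(-np.radians(w-a),3))
E
python3 go.py .5 -.15 .22 -18.5
```

```text
t 1.32 p [ 387.4 -442.   222.8] yaw -37.8 F [ 0.1 -0.1 -0.5] g 1.0 0.0 j1,7 [1.02 0.11]
tool z [ 0.    -0.001 -1.   ]
t [299.7 -90.1   2.7] dist 313 wz -0.337
```

Call:
{"op": "jog_arm", "data": {"increments": [{"tx": 38,"ty": -12,"tz": 0,"wx": 0,"wy": 0,"wz": -0.07,"gripper": 1},{"tx": 76,"ty": -24,"tz": 0,"wx": 0,"wy": 0,"wz": -0.14,"gripper": 1},{"tx": 114,"ty": -36,"tz": 0,"wx": 0,"wy": 0,"wz": -0.2,"gripper": 1},{"tx": 152,"ty": -47,"tz": 0,"wx": 0,"wy": 0,"wz": -0.27,"gripper": 1},{"tx": 190,"ty": -58,"tz": 0,"wx": 0,"wy": 0,"wz": -0.34,"gripper": 1}]}}

```text
time: 1.73
position: [0.4584, -0.2564, 0.2229]
tool_rot: [2.548, 1.836, -0.0]
ft_force: [-0.3, -0.5, 0.2]
grip_width: 0.998
grip_force: 0.0
```

```bash
python3 go.py .524 .171 .22 -18.5; python3 -c "
from h import *
im=vision.get_image('wrist'); s=ctrl.get_state(); E=np.array(im['extrinsics']); R=E[:3,:3]
print('cam pos',-R.T@E[:3,3],'fwd',R[2],'tcp',s['position'],im['fx'])"
```

```text
t 1.73 p [ 458.4 -256.4  222.9] yaw -18.4 F [-0.3 -0.5  0.2] g 0.998 0.0 j1,7 [0.85 0.11]
tool z [ 0.    -0.001 -1.   ]
t [426.2 -72.9   2.5] dist 432 wz 0.001
cam pos [ 0.48089991 -0.1885886   0.38634233] fwd [-0.08236038 -0.24848907 -0.96512691] tcp [ 0.46272319 -0.24631957  0.22325251] 345.71839826426725
```

```bash
python3 -c "
from h import *
im=vision.get_image('wrist'); cv2.imwrite('pics/w1.png',im['color']); np.save('w1.npy',im,allow_pickle=True)
print(vision.spot_in('wrist','tray')[:1],ctrl.get_state()['position'])"
```

```text
[{'bbox': [284.3, 105.4, 448.0, 235.9], 'conf': 0.55}] [ 0.45980911 -0.2543458   0.22314606]
```

View pics/w1.png

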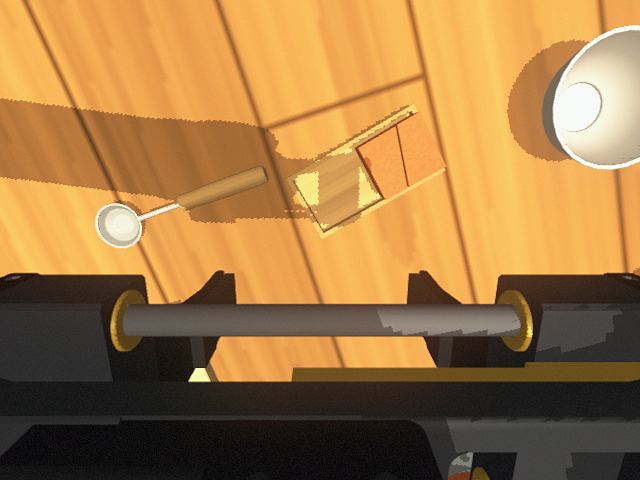

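The wrist view shows the tray with its rim corners at about (290,180), (323,237), (446,171) and (413,106). pre_a and pre_b fill its right-hand part, around (400,155), and the left part is empty.

```bash
python3 - <<'E'
from h import *
im=np.load('w1.npy',allow_pickle=True).item()
c=im['color'][95:245,280:455]; cv2.imwrite('pics/w1c.png',cv2.resize(c,None,fx=4,fy=4,interpolation=cv2.INTER_CUBIC))
loc=np.array([[38,75],[-38,75],[-38,-75],[38,-75]])/1000
for z in (.016,.02):
    w=ray(im,[(290,180),(323,237),(446,171),(413,106)],z)[:,:2]
    print(fit(w,loc,1.79),fit(w,loc[[1,0,3,2]]*[1,1],1.79))
w=ray(im,[(357,150),(384,200),(445,165),(415,112)],.044)[:,:2]; print(np.round(w,4))
E
```

```text
(array([ 0.52166701, -0.22126492,  1.78436149]), np.float64(0.0024515787033660974)) (array([ 0.52166701, -0.22126492,  1.77833277]), np.float64(0.0738741775197091))
(array([ 0.52125874, -0.22081051,  1.78436162]), np.float64(0.002996710877969655)) (array([ 0.52125874, -0.22081051,  1.77833561]), np.float64(0.07364549964025024))
[[ 0.5162 -0.1923]
 [ 0.5285 -0.2469]
 [ 0.5939 -0.2318]
 [ 0.5776 -0.1756]]
```

View pics/w1c.png

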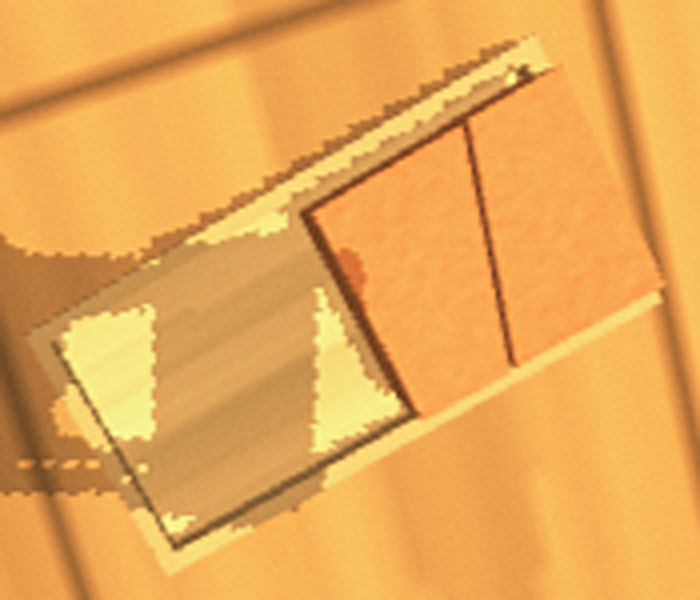

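Call:
{"op": "jog_arm", "data": {"increments": [{"tx": 38,"ty": -8,"tz": 0,"wx": 0,"wy": 0,"wz": 0,"gripper": 1},{"tx": 76,"ty": -16,"tz": 0,"wx": 0,"wy": 0,"wz": 0,"gripper": 1},{"tx": 114,"ty": -23,"tz": 0,"wx": 0,"wy": 0,"wz": 0,"gripper": 1},{"tx": 152,"ty": -31,"tz": 0,"wx": 0,"wy": 0,"wz": 0,"gripper": 1},{"tx": 190,"ty": -38,"tz": 0,"wx": 0,"wy": 0,"wz": 0,"gripper": 0.5}]}}

```text
time: 2.3
position: [0.4825, -0.066, 0.2227]
tool_rot: [2.554, 1.828, -0.0]
ft_force: [1.7, 0.2, 0.0]
grip_width: 0.973
grip_force: 0.0
```

Call:
{"op": "jog_arm", "data": {"increments": [{"tx": 38,"ty": -8,"tz": 4,"wx": 0,"wy": 0,"wz": 0,"gripper": 0},{"tx": 76,"ty": -16,"tz": 8,"wx": 0,"wy": 0,"wz": 0,"gripper": 0},{"tx": 114,"ty": -23,"tz": 12,"wx": 0,"wy": 0,"wz": 0,"gripper": 0},{"tx": 150,"ty": -31,"tz": 16,"wx": 0,"wy": 0,"wz": 0,"gripper": 0},{"tx": 173,"ty": -36,"tz": 20,"wx": 0,"wy": 0,"wz": 0,"gripper": 0}]}}

```text
time: 2.72
position: [0.5041, 0.1123, 0.2028]
tool_rot: [-2.55, -1.834, -0.003]
ft_force: [1.7, 0.2, -0.7]
grip_width: 0.631
grip_force: 0.0
```

```bash
python3 -c "
from h import *
vision.get_image('wrist')
im=vision.get_image('wrist'); np.save('w2.npy',im,allow_pickle=True)
cv2.imwrite('pics/w2.png',im['color'])"; python3 go.py
```

```text
t 2.82 p [503.5 113.5 202.3] yaw -18.3 F [-0.6 -0.7  0.5] g 0.541 0.0 j1,7 [ 0.46 -0.64]
tool z [-0.     0.002 -1.   ]
```

View pics/w2.png

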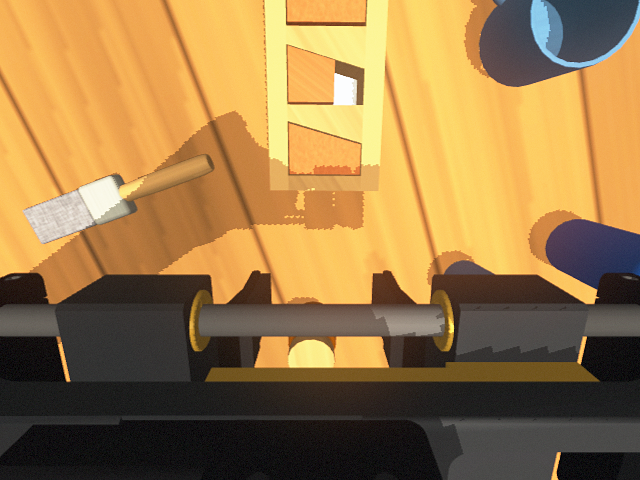

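The wrist view shows the right-hand wedge with corners at (288,121), (288,175), (361,174) and (361,144). The short wedge is beyond it at (312,75), with the white plate at (346,90), and the left-hand wedge is partly visible at (325,10).

```bash
python3 - <<'E'
from h import *
im=np.load('w2.npy',allow_pickle=True).item()
w=ray(im,[(288,175),(361,174.5),(361,144),(288,121)],.074)[:,:2]
p,e=fit(w,WED,-.3); print(np.round(p,4),np.degrees(p[2]),e)
w=ray(im,[(271,190),(379,190)],.07); print(np.round(w,4),np.linalg.norm(w[0]-w[1]))
p2=np.array(p); print("pocket2",p[:2]+R2(p[2])@[0,.112])
g=p[:2]+R2(p[2])@[0,.002]; print("grasp",g); np.save("wA.npy",p)
h=p[:2]+R2(p[2])@[-.002,.003]; print("press",h)
E
python3 go.py .5235 .173 .09 -18.3
```

```text
[ 0.5252  0.1736 -0.3273] -18.755028721439434 0.0016800885320700232
[[0.4736 0.1633 0.07  ]
 [0.5612 0.1343 0.07  ]] 0.09222758354957007
pocket2 [0.56116728 0.27962591]
grasp [0.5257998 0.1754667]
press [0.52422752 0.17705665]
t 2.82 p [503.5 113.5 202.3] yaw -18.3 F [-0.6 -0.7  0.5] g 0.541 0.0 j1,7 [ 0.46 -0.64]
tool z [-0.     0.002 -1.   ]
t [ 62.6   0.4 112.4] dist 129 wz 0.0
```

Call:
{"op": "jog_arm", "data": {"increments": [{"tx": 22,"ty": 0,"tz": 30,"wx": 0,"wy": 0,"wz": 0,"gripper": 0},{"tx": 44,"ty": 0,"tz": 60,"wx": 0,"wy": 0,"wz": 0,"gripper": 0},{"tx": 66,"ty": 0,"tz": 90,"wx": 0,"wy": 0,"wz": 0,"gripper": 0},{"tx": 66,"ty": 0,"tz": 110,"wx": 0,"wy": 0,"wz": 0,"gripper": 0},{"tx": 66,"ty": 0,"tz": 117,"wx": 0,"wy": 0,"wz": 0,"gripper": 0}]}}

```text
time: 3.23
position: [0.5233, 0.1701, 0.0818]
tool_rot: [-2.55, -1.83, 0.009]
ft_force: [-0.6, 0.0, -0.0]
grip_width: 0.153
grip_force: 0.0
```

Call:
{"op": "jog_arm", "data": {"increments": [{"tx": 0,"ty": 0,"tz": 0,"wx": 0,"wy": 0,"wz": 0,"gripper": 0},{"tx": 0,"ty": 0,"tz": 0,"wx": 0,"wy": 0,"wz": 0,"gripper": 0},{"tx": 0,"ty": 0,"tz": 2,"wx": 0,"wy": 0,"wz": 0,"gripper": 0},{"tx": 0,"ty": 0,"tz": 4,"wx": 0,"wy": 0,"wz": 0,"gripper": 0},{"tx": 0,"ty": 0,"tz": 7,"wx": 0,"wy": 0,"wz": 0,"gripper": 0}]}}

```text
time: 3.65
position: [0.5261, 0.1715, 0.0798]
tool_rot: [2.551, 1.83, 0.003]
ft_force: [-0.8, 0.3, -0.0]
grip_width: 0.004
grip_force: 0.0
```

```bash
python3 go.py .524 .176 .0695 -18.5
```

```text
t 3.65 p [526.1 171.5  79.8] yaw -18.7 F [-0.8  0.3 -0. ] g 0.004 0.0 j1,7 [ 0.31 -0.89]
tool z [ 0.003 -0.    -1.   ]
t [ 3.6 -3.4 10.3] dist 11 wz -0.003
```

Call:
{"op": "jog_arm", "data": {"increments": [{"tx": 3,"ty": -1,"tz": 2,"wx": 0,"wy": 0,"wz": 0,"gripper": 0},{"tx": 3,"ty": -2,"tz": 4,"wx": 0,"wy": 0,"wz": 0,"gripper": 0},{"tx": 3,"ty": -2,"tz": 6,"wx": 0,"wy": 0,"wz": 0,"gripper": 0},{"tx": 3,"ty": -2,"tz": 8,"wx": 0,"wy": 0,"wz": 0,"gripper": 0},{"tx": 3,"ty": -2,"tz": 9,"wx": 0,"wy": 0,"wz": 0,"gripper": 0}]}}

```text
time: 4.07
position: [0.5241, 0.176, 0.0703]
tool_rot: [2.551, 1.833, 0.001]
ft_force: [-3.8, 0.2, 12.2]
grip_width: 0.008
grip_force: 6.5
```

Call:
{"op": "jog_arm", "data": {"increments": [{"tx": 0,"ty": 0,"tz": 1,"wx": 0,"wy": 0,"wz": 0,"gripper": 0},{"tx": 0,"ty": 0,"tz": 1,"wx": 0,"wy": 0,"wz": 0,"gripper": 0},{"tx": 0,"ty": 0,"tz": -10,"wx": 0,"wy": 0,"wz": 0,"gripper": 0},{"tx": 0,"ty": 0,"tz": -40,"wx": 0,"wy": 0,"wz": 0,"gripper": 0.5},{"tx": 0,"ty": 0,"tz": -75,"wx": 0,"wy": 0,"wz": 0,"gripper": 1}]}}

```text
time: 4.48
position: [0.5221, 0.175, 0.1436]
tool_rot: [-2.549, -1.832, 0.007]
ft_force: [0.9, 1.0, 0.7]
grip_width: 0.089
grip_force: 0.0
```

Call:
{"op": "jog_arm", "data": {"increments": [{"tx": -20,"ty": 0,"tz": -10,"wx": 0,"wy": 0,"wz": 0,"gripper": 1},{"tx": -40,"ty": 0,"tz": -20,"wx": 0,"wy": 0,"wz": 0,"gripper": 1},{"tx": -60,"ty": 0,"tz": -30,"wx": 0,"wy": 0,"wz": 0,"gripper": 1},{"tx": -60,"ty": 0,"tz": -35,"wx": 0,"wy": 0,"wz": 0,"gripper": 1},{"tx": -60,"ty": 0,"tz": -35,"wx": 0,"wy": 0,"wz": 0,"gripper": 1}]}}

```text
time: 4.9
position: [0.5056, 0.1178, 0.181]
tool_rot: [2.552, 1.829, 0.003]
ft_force: [1.1, 1.0, -0.2]
grip_width: 0.451
grip_force: 0.0
```

```bash
python3 -c "
from h import *
vision.get_image('wrist')
im=vision.get_image('wrist'); np.save('w3.npy',im,allow_pickle=True)
cv2.imwrite('pics/w3c.png',cv2.resize(im['color'][0:260,200:450],None,fx=2.3,fy=2.3,interpolation=cv2.INTER_CUBIC))"; python3 go.py .525 .175 .13 -18.5
```

```text
t 5.0 p [504.8 119.4 179.6] yaw -18.6 F [ 0.3 -0.3 -0.1] g 0.539 0.0 j1,7 [ 0.46 -0.68]
tool z [ 0.001  0.    -1.   ]
t [59.1  1.4 49.7] dist 77 wz -0.002
```

View pics/w3c.png

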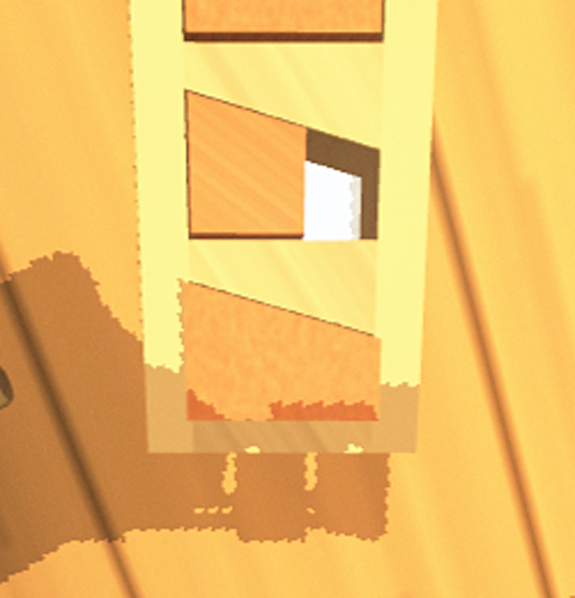

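The right-hand wedge's outline has grown, with corners in the crop at (187,420), (379,420), (376,335) and (182,282). I'll check its size to see which height it fits.

```bash
python3 - <<'E'
from h import *
im=np.load('w3.npy',allow_pickle=True).item()
q=np.array([(187,420),(379,420),(376,335),(182,282)])/2.3+[200,0]
for z in (.074,.087,.1):
    w=ray(im,q,z)[:,:2]; p,e=fit(w,WED,-.3); print(z,np.round(p,4),round(np.degrees(p[2]),1),e,np.linalg.norm(w[0]-w[1]))
h=ray(im,np.array([(147,452),(417,452)])/2.3+[200,0],.07);print(h,np.linalg.norm(h[0]-h[1]))
E
```

```text
0.074 [ 0.5246  0.1728 -0.3141] -18.0 0.0033580697465386278 0.06464942978078166
0.087 [ 0.5247  0.1732 -0.3141] -18.0 0.002031238253655948 0.06153428236352651
0.1 [ 0.5248  0.1737 -0.3141] -18.0 0.0007295723137801247 0.05841913494627143
[[0.47253594 0.1636566  0.07      ]
 [0.5608425  0.1337574  0.07      ]] 0.09323095424507688
```

Call:
{"op": "jog_arm", "data": {"increments": [{"tx": 20,"ty": 1,"tz": 10,"wx": 0,"wy": 0,"wz": 0,"gripper": 1},{"tx": 40,"ty": 1,"tz": 25,"wx": 0,"wy": 0,"wz": 0,"gripper": 1},{"tx": 60,"ty": 2,"tz": 40,"wx": 0,"wy": 0,"wz": 0,"gripper": 1},{"tx": 60,"ty": 2,"tz": 55,"wx": 0,"wy": 0,"wz": 0,"gripper": 1},{"tx": 60,"ty": 2,"tz": 65,"wx": 0,"wy": 0,"wz": 0,"gripper": 1}]}}

```text
time: 5.42
position: [0.5244, 0.1776, 0.1122]
tool_rot: [-2.545, -1.837, 0.003]
ft_force: [-0.9, -0.4, -0.1]
grip_width: 0.924
grip_force: 0.0
```

Call:
{"op": "jog_arm", "data": {"increments": [{"tx": 0,"ty": 0,"tz": 0,"wx": 0,"wy": 0,"wz": 0,"gripper": 1},{"tx": 0,"ty": 0,"tz": 0,"wx": 0,"wy": 0,"wz": 0,"gripper": 1},{"tx": 0,"ty": 0,"tz": 0,"wx": 0,"wy": 0,"wz": 0,"gripper": 1},{"tx": 0,"ty": 0,"tz": 0,"wx": 0,"wy": 0,"wz": 0,"gripper": 1},{"tx": 0,"ty": 0,"tz": 0,"wx": 0,"wy": 0,"wz": 0,"gripper": 1}]}}

```text
time: 5.83
position: [0.5265, 0.1746, 0.1155]
tool_rot: [2.551, 1.831, 0.002]
ft_force: [-0.7, -0.5, -0.2]
grip_width: 1.003
grip_force: 0.0
```

```bash
python3 go.py .5256 .1754 .0775 -18.3
```

```text
t 5.83 p [526.5 174.6 115.5] yaw -18.7 F [-0.7 -0.5 -0.2] g 1.003 0.0 j1,7 [ 0.33 -0.87]
tool z [ 0.002 -0.    -1.   ]
t [ 0.5 -1.2 38. ] dist 38 wz -0.006
```

Call:
{"op": "jog_arm", "data": {"increments": [{"tx": 0,"ty": -1,"tz": 15,"wx": 0,"wy": 0,"wz": 0,"gripper": 1},{"tx": 0,"ty": -1,"tz": 28,"wx": 0,"wy": 0,"wz": 0,"gripper": 1},{"tx": 0,"ty": -1,"tz": 37,"wx": 0,"wy": 0,"wz": 0,"gripper": 1},{"tx": 0,"ty": -1,"tz": 37,"wx": 0,"wy": 0,"wz": 0,"gripper": 0.55},{"tx": 0,"ty": -1,"tz": 37,"wx": 0,"wy": 0,"wz": 0,"gripper": 0.55}], "grip_force": 25}}

```text
time: 6.25
position: [0.5244, 0.1749, 0.0769]
tool_rot: [-2.551, -1.832, 0.002]
ft_force: [-0.2, -0.1, -0.5]
grip_width: 0.917
grip_force: 0.0
```

Call:
{"op": "jog_arm", "data": {"increments": [{"tx": 0,"ty": 0,"tz": 0,"wx": 0,"wy": 0,"wz": 0,"gripper": 0.55},{"tx": 0,"ty": 0,"tz": 0,"wx": 0,"wy": 0,"wz": 0,"gripper": 0.5},{"tx": 0,"ty": 0,"tz": 0,"wx": 0,"wy": 0,"wz": 0,"gripper": 0.5},{"tx": 0,"ty": 0,"tz": 0,"wx": 0,"wy": 0,"wz": 0,"gripper": 0.5},{"tx": 0,"ty": 0,"tz": 0,"wx": 0,"wy": 0,"wz": 0,"gripper": 0.5}]}}

```text
time: 6.67
position: [0.5253, 0.1753, 0.078]
tool_rot: [2.551, 1.832, 0.001]
ft_force: [-0.5, 0.1, 1.7]
grip_width: 0.666
grip_force: 25.0
```

```bash
python3 go.py
```

```text
t 6.67 p [525.3 175.3  78. ] yaw -18.6 F [-0.5  0.1  1.7] g 0.666 25.0 j1,7 [ 0.31 -0.9 ]
tool z [ 0.001  0.    -1.   ]
```

Call:
{"op": "jog_arm", "data": {"increments": [{"tx": 0,"ty": 0,"tz": -8,"wx": 0,"wy": 0,"wz": 0,"gripper": 0.5},{"tx": 0,"ty": 0,"tz": -30,"wx": 0,"wy": 0,"wz": 0,"gripper": 0.5},{"tx": 0,"ty": 0,"tz": -60,"wx": 0,"wy": 0,"wz": 0,"gripper": 0.5},{"tx": -10,"ty": 3,"tz": -80,"wx": 0,"wy": 0,"wz": -0.08,"gripper": 0.5},{"tx": -35,"ty": 10,"tz": -92,"wx": 0,"wy": 0,"wz": -0.19,"gripper": 0.5}]}}

```text
time: 7.08
position: [0.5237, 0.1435, 0.173]
tool_rot: [2.355, 2.079, 0.009]
ft_force: [0.3, -0.5, -1.0]
grip_width: 0.663
grip_force: 25.0
```

```bash
python3 go.py .5055 -.2244 .17 102.3
```

```text
t 7.08 p [523.7 143.5 173. ] yaw -7.1 F [ 0.3 -0.5 -1. ] g 0.663 25.0 j1,7 [ 0.44 -0.56]
tool z [ 0.004  0.004 -1.   ]
t [-367.4   27.5    1.6] dist 368 wz -1.91
```

Call:
{"op": "jog_arm", "data": {"increments": [{"tx": -36,"ty": 3,"tz": 0,"wx": 0,"wy": 0,"wz": -0.12,"gripper": 0.5},{"tx": -72,"ty": 6,"tz": 0,"wx": 0,"wy": 0,"wz": -0.24,"gripper": 0.5},{"tx": -108,"ty": 8,"tz": 0,"wx": 0,"wy": 0,"wz": -0.36,"gripper": 0.5},{"tx": -144,"ty": 11,"tz": 0,"wx": 0,"wy": 0,"wz": -0.48,"gripper": 0.5},{"tx": -180,"ty": 14,"tz": 0,"wx": 0,"wy": 0,"wz": -0.6,"gripper": 0.5}]}}

```text
time: 7.5
position: [0.5129, -0.036, 0.1701]
tool_rot: [1.723, 2.626, -0.0]
ft_force: [0.7, 0.2, -0.8]
grip_width: 0.667
grip_force: 25.0
```

```bash
python3 go.py .5055 -.2244 .17 102.3
```

```text
t 7.5 p [512.9 -36.  170.1] yaw 23.5 F [ 0.7  0.2 -0.8] g 0.667 25.0 j1,7 [0.75 0.36]
tool z [ 0.    -0.001 -1.   ]
t [-169.9  -81.8    0.2] dist 189 wz -1.376
```

Call:
{"op": "jog_arm", "data": {"increments": [{"tx": -33,"ty": -16,"tz": 0,"wx": 0,"wy": 0,"wz": -0.12,"gripper": 0.5},{"tx": -66,"ty": -32,"tz": 0,"wx": 0,"wy": 0,"wz": -0.24,"gripper": 0.5},{"tx": -99,"ty": -48,"tz": 0,"wx": 0,"wy": 0,"wz": -0.36,"gripper": 0.5},{"tx": -132,"ty": -64,"tz": 0,"wx": 0,"wy": 0,"wz": -0.48,"gripper": 0.5},{"tx": -160,"ty": -78,"tz": 0,"wx": 0,"wy": 0,"wz": -0.6,"gripper": 0.5}]}}

```text
time: 7.92
position: [0.5037, -0.2155, 0.17]
tool_rot: [0.872, 3.018, -0.002]
ft_force: [0.5, -0.1, -0.6]
grip_width: 0.669
grip_force: 25.0
```

Call:
{"op": "jog_arm", "data": {"increments": [{"tx": 0,"ty": 0,"tz": 8,"wx": 0,"wy": 0,"wz": -0.12,"gripper": 0.5},{"tx": 0,"ty": 0,"tz": 16,"wx": 0,"wy": 0,"wz": -0.24,"gripper": 0.5},{"tx": 0,"ty": 0,"tz": 24,"wx": 0,"wy": 0,"wz": -0.36,"gripper": 0.5},{"tx": 0,"ty": 0,"tz": 32,"wx": 0,"wy": 0,"wz": -0.48,"gripper": 0.5},{"tx": 0,"ty": 0,"tz": 40,"wx": 0,"wy": 0,"wz": -0.6,"gripper": 0.5}]}}

```text
time: 8.33
position: [0.5043, -0.2124, 0.1295]
tool_rot: [0.061, -3.141, 0.0]
ft_force: [-0.5, 0.5, -1.0]
grip_width: 0.668
grip_force: 25.0
```

```bash
python3 go.py .5055 -.2244 .08 102.3
```

```text
t 8.33 p [ 504.3 -212.4  129.5] yaw 92.2 F [-0.5  0.5 -1. ] g 0.668 25.0 j1,7 [1.02 1.82]
tool z [-0. -0. -1.]
t [ -0.7 -12.   49.5] dist 51 wz -0.176
```

Call:
{"op": "jog_arm", "data": {"increments": [{"tx": 0,"ty": -6,"tz": 20,"wx": 0,"wy": 0,"wz": -0.08,"gripper": 0.5},{"tx": 0,"ty": -12,"tz": 40,"wx": 0,"wy": 0,"wz": -0.14,"gripper": 0.5},{"tx": 0,"ty": -12,"tz": 50,"wx": 0,"wy": 0,"wz": -0.14,"gripper": 0.5},{"tx": 0,"ty": -12,"tz": 50,"wx": 0,"wy": 0,"wz": -0.14,"gripper": 0.5},{"tx": 0,"ty": -12,"tz": 50,"wx": 0,"wy": 0,"wz": -0.14,"gripper": 0.5}]}}

```text
time: 8.75
position: [0.5048, -0.2238, 0.0796]
tool_rot: [0.269, -3.129, -0.001]
ft_force: [0.6, -0.0, -1.0]
grip_width: 0.665
grip_force: 25.0
```

```bash
python3 go.py .5055 -.2244 .07 102.3; python3 go.py .5055 -.2244 .07 102.3;python3 -c "
from h import *
im=vision.get_image('wrist'); np.save('w4.npy',im,allow_pickle=True)
cv2.imwrite('pics/w4.png',im['color'])"
```

```text
t 8.75 p [ 504.8 -223.8   79.6] yaw 99.8 F [ 0.6 -0.  -1. ] g 0.665 25.0 j1,7 [1.02 1.92]
tool z [-0.001  0.001 -1.   ]
t [-0.6 -0.7  9.6] dist 10 wz -0.043
t 8.75 p [ 504.8 -223.8   79.6] yaw 99.8 F [ 0.6 -0.  -1. ] g 0.665 25.0 j1,7 [1.02 1.92]
tool z [-0.001  0.001 -1.   ]
t [-0.6 -0.7  9.6] dist 10 wz -0.043
```

View pics/w4.png

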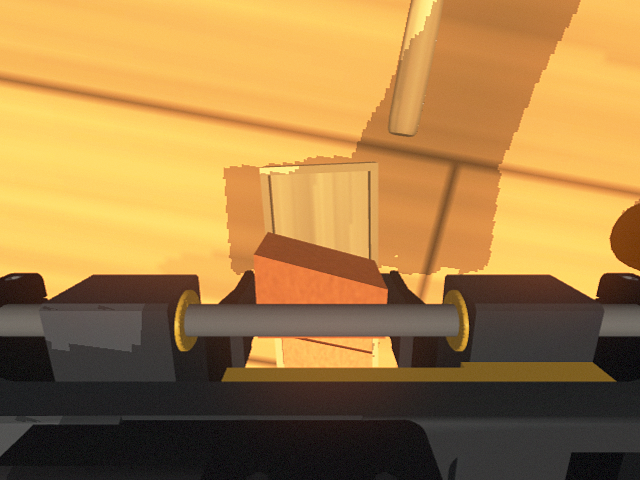

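The held wedge sits over the tray's empty half, with its narrow end to the right (tray +x). The tray's far rim corners are at (261,166) and (378,162), and the pre_a/pre_b seam is at (297,338)-(373,352).

```bash
python3 - <<'E'
from h import *
im=np.load('w4.npy',allow_pickle=True).item()
for z in (.016,.02):
    w=ray(im,[(261,166),(378,162)],z)[:,:2]; d=w[1]-w[0]
    print(z,np.round(w,4),"len",np.linalg.norm(d),"yaw",np.degrees(np.arctan2(d[1],d[0])))
    p,e=fit(w,np.array([[-.038,.075],[.038,.075]]),1.785); print(p,e)
E
python3 go.py .5055 -.2244 .022 102.3
```

```text
0.016 [[ 0.4539 -0.2719]
 [ 0.4386 -0.1982]] len 0.07529756851515626 yaw 101.70639768563747
[ 0.5196976  -0.21982654  1.77511236] 0.00034390405024983806
0.02 [[ 0.4536 -0.2713]
 [ 0.4385 -0.1988]] len 0.07397183011657721 yaw 101.70639768563747
[ 0.51949315 -0.21984642  1.7751117 ] 0.0009929906792993382
t 8.8 p [ 505.5 -224.    80.4] yaw 99.9 F [-1.1  0.1 -1.1] g 0.662 25.0 j1,7 [1.02 1.92]
tool z [ 0.001 -0.    -1.   ]
t [ 0.1 -0.4 58.4] dist 58 wz -0.042
```

Call:
{"op": "jog_arm", "data": {"increments": [{"tx": 1,"ty": 0,"tz": 8,"wx": 0,"wy": 0,"wz": -0.037,"gripper": 0.5},{"tx": 1,"ty": 0,"tz": 16,"wx": 0,"wy": 0,"wz": -0.037,"gripper": 0.5},{"tx": 1,"ty": 0,"tz": 25,"wx": 0,"wy": 0,"wz": -0.037,"gripper": 0.5},{"tx": 1,"ty": 0,"tz": 25,"wx": 0,"wy": 0,"wz": -0.037,"gripper": 0.5},{"tx": 1,"ty": 0,"tz": 25,"wx": 0,"wy": 0,"wz": -0.037,"gripper": 0.5}]}}

```text
time: 9.22
position: [0.5037, -0.2243, 0.0542]
tool_rot: [0.328, -3.124, -0.001]
ft_force: [-0.4, 0.3, -0.4]
grip_width: 0.663
grip_force: 25.0
```

```bash
python3 go.py .5047 -.2238 .022 102
```

```text
t 9.22 p [ 503.7 -224.3   54.2] yaw 102.0 F [-0.4  0.3 -0.4] g 0.663 25.0 j1,7 [1.01 1.94]
tool z [-0.001  0.    -1.   ]
t [-1.1  0.3 32.2] dist 32 wz -0.0
```

Call:
{"op": "jog_arm", "data": {"increments": [{"tx": 0,"ty": 0,"tz": 10,"wx": 0,"wy": 0,"wz": 0,"gripper": 0.5},{"tx": 0,"ty": 0,"tz": 20,"wx": 0,"wy": 0,"wz": 0,"gripper": 0.5},{"tx": 0,"ty": 0,"tz": 26,"wx": 0,"wy": 0,"wz": 0,"gripper": 0.5},{"tx": 0,"ty": 0,"tz": 29,"wx": 0,"wy": 0,"wz": 0,"gripper": 0.5},{"tx": 0,"ty": 0,"tz": 31,"wx": 0,"wy": 0,"wz": 0,"gripper": 0.5}]}}

```text
time: 9.63
position: [0.5034, -0.2243, 0.0226]
tool_rot: [0.329, -3.123, -0.001]
ft_force: [-0.0, 1.3, -1.8]
grip_width: 0.664
grip_force: 25.0
```

Call:
{"op": "jog_arm", "data": {"increments": [{"tx": 0,"ty": 0,"tz": 0,"wx": 0,"wy": 0,"wz": 0,"gripper": 0.5},{"tx": 0,"ty": 0,"tz": 0,"wx": 0,"wy": 0,"wz": 0,"gripper": 0.5},{"tx": 0,"ty": 0,"tz": 1,"wx": 0,"wy": 0,"wz": 0,"gripper": 0.5},{"tx": 0,"ty": 0,"tz": 1,"wx": 0,"wy": 0,"wz": 0,"gripper": 0.5},{"tx": 0,"ty": 0,"tz": 1,"wx": 0,"wy": 0,"wz": 0,"gripper": 0.5}]}}

```text
time: 10.05
position: [0.5041, -0.2247, 0.0228]
tool_rot: [-0.329, 3.124, -0.001]
ft_force: [-0.1, -0.1, -0.7]
grip_width: 0.668
grip_force: 25.0
```

```bash
python3 go.py .5047 -.2238 .022 102
```

```text
t 10.05 p [ 504.1 -224.7   22.8] yaw 102.0 F [-0.1 -0.1 -0.7] g 0.668 25.0 j1,7 [0.99 1.91]
tool z [ 0. -0. -1.]
t [-0.8  0.8  0.8] dist 1 wz 0.0
```

Call:
{"op": "jog_arm", "data": {"increments": [{"tx": 0,"ty": 0,"tz": 0.5,"wx": 0,"wy": 0,"wz": 0,"gripper": 0.5},{"tx": 0,"ty": 0,"tz": 1,"wx": 0,"wy": 0,"wz": 0,"gripper": 0.5},{"tx": 0,"ty": 0,"tz": 1.5,"wx": 0,"wy": 0,"wz": 0,"gripper": 0.5},{"tx": 0,"ty": 0,"tz": 1.5,"wx": 0,"wy": 0,"wz": 0,"gripper": 0.5},{"tx": 0,"ty": 0,"tz": 1.5,"wx": 0,"wy": 0,"wz": 0,"gripper": 0.5}]}}

```text
time: 10.47
position: [0.5042, -0.2247, 0.0221]
tool_rot: [0.329, -3.124, 0.001]
ft_force: [-2.4, 1.5, 5.7]
grip_width: 0.663
grip_force: 25.0
```

Contact at 5.7 N, so the wedge is on the tray floor. I'll release it and go up.

Call:
{"op": "jog_arm", "data": {"increments": [{"tx": 0,"ty": 0,"tz": 0,"wx": 0,"wy": 0,"wz": 0,"gripper": 0.8},{"tx": 0,"ty": 0,"tz": 0,"wx": 0,"wy": 0,"wz": 0,"gripper": 0.9},{"tx": 0,"ty": 0,"tz": 0,"wx": 0,"wy": 0,"wz": 0,"gripper": 0.9},{"tx": 0,"ty": 0,"tz": 0,"wx": 0,"wy": 0,"wz": 0,"gripper": 0.9},{"tx": 0,"ty": 0,"tz": 0,"wx": 0,"wy": 0,"wz": 0,"gripper": 0.9}]}}

```text
time: 10.88
position: [0.5039, -0.2246, 0.0209]
tool_rot: [0.329, -3.124, -0.0]
ft_force: [0.1, -0.9, 0.4]
grip_width: 0.882
grip_force: 0.0
```

Call:
{"op": "jog_arm", "data": {"increments": [{"tx": 0,"ty": 0,"tz": -10,"wx": 0,"wy": 0,"wz": 0,"gripper": 0.9},{"tx": 0,"ty": 0,"tz": -40,"wx": 0,"wy": 0,"wz": 0,"gripper": 0.9},{"tx": 0,"ty": 0,"tz": -80,"wx": 0,"wy": 0,"wz": 0,"gripper": 0.5},{"tx": 0,"ty": 0,"tz": -120,"wx": 0,"wy": 0,"wz": 0.1,"gripper": 0},{"tx": 0,"ty": 0,"tz": -150,"wx": 0,"wy": 0,"wz": 0.2,"gripper": 0}]}}

```text
time: 11.3
position: [0.5049, -0.2244, 0.175]
tool_rot: [-0.009, 3.139, -0.002]
ft_force: [1.0, -0.3, -0.2]
grip_width: 0.755
grip_force: 0.0
```

```bash
python3 -c "
from h import *
im=vision.get_image('top'); np.save('t5.npy',im,allow_pickle=True)
im=vision.get_image('wrist'); np.save('w5.npy',im,allow_pickle=True)"; python3 go.py .515 .155 .17 -18.5
```

```text
t 11.4 p [ 507.7 -225.6  177.8] yaw 90.5 F [ 0.9 -1.1 -0.7] g 0.665 0.0 j1,7 [1.05 1.83]
tool z [ 0.009 -0.006 -1.   ]
t [-10.3 380.6   5.5] dist 381 wz 1.902
```

Call:
{"op": "jog_arm", "data": {"increments": [{"tx": 0,"ty": 38,"tz": 0,"wx": 0,"wy": 0,"wz": 0.12,"gripper": 0},{"tx": -2,"ty": 76,"tz": 0,"wx": 0,"wy": 0,"wz": 0.24,"gripper": 0},{"tx": -3,"ty": 114,"tz": 0,"wx": 0,"wy": 0,"wz": 0.36,"gripper": 0},{"tx": -4,"ty": 152,"tz": 0,"wx": 0,"wy": 0,"wz": 0.48,"gripper": 0},{"tx": -5,"ty": 190,"tz": 0,"wx": 0,"wy": 0,"wz": 0.6,"gripper": 0}]}}

```text
time: 11.82
position: [0.5065, -0.0347, 0.1709]
tool_rot: [-0.911, -3.007, 0.001]
ft_force: [-0.2, -0.4, -0.8]
grip_width: 0.292
grip_force: 0.0
```

```bash
python3 go.py .54 .22 .15 -18.5; python3 -c "
from h import *
im=np.load('w5.npy',allow_pickle=True).item(); a=im['color'][100:400,180:480]
b=np.load('t5.npy',allow_pickle=True).item()['color'][200:290,380:470]
cv2.imwrite('pics/w5c.png',np.hstack([cv2.resize(a,(400,400)),cv2.resize(b,(400,400),interpolation=cv2.INTER_CUBIC)]))"
```

```text
t 11.82 p [506.5 -34.7 170.9] yaw 56.3 F [-0.2 -0.4 -0.8] g 0.292 0.0 j1,7 [0.81 0.93]
tool z [-0. -0. -1.]
t [113.4 230.5  20.8] dist 258 wz 1.305
```

View pics/w5c.png

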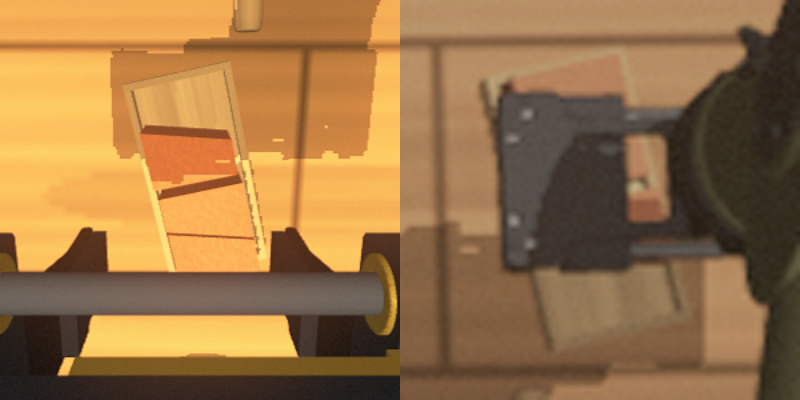

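The picture shows the new wedge flat in the tray beside pre_b, narrow end to the right (tray +x), with a gap of a few millimetres at crop (200,188). The free space is above it.

Call:
{"op": "jog_arm", "data": {"increments": [{"tx": 16,"ty": 34,"tz": 0,"wx": 0,"wy": 0,"wz": 0.12,"gripper": 0},{"tx": 32,"ty": 68,"tz": 0,"wx": 0,"wy": 0,"wz": 0.24,"gripper": 0},{"tx": 48,"ty": 102,"tz": 0,"wx": 0,"wy": 0,"wz": 0.36,"gripper": 0},{"tx": 64,"ty": 136,"tz": 0,"wx": 0,"wy": 0,"wz": 0.48,"gripper": 0},{"tx": 80,"ty": 170,"tz": 0,"wx": 0,"wy": 0,"wz": 0.6,"gripper": 0}]}}

```text
time: 12.23
position: [0.5316, 0.1342, 0.1709]
tool_rot: [1.655, 2.67, -0.001]
ft_force: [0.7, 0.2, 0.9]
grip_width: 0.009
grip_force: 0.0
```

```bash
python3 go.py .54 .22 .15 -18.5;  python3 - <<'E'
from h import *
im=np.load('w5.npy',allow_pickle=True).item()
q=np.array([(231,139),(141,135),(240,177)])/1.3333+[180,100]
w=ray(im,q,.044)[:,:2]; T=np.array([.5203,-.2205]); print(np.round((w-T)@R2(np.radians(102))*1000,1))
q=np.array([(123,86),(229,62)])/1.3333+[180,100]
w=ray(im,q,.016)[:,:2];print(np.round((w-T)@R2(np.radians(102))*1000,1))
E
```

```text
t 12.23 p [531.6 134.2 170.9] yaw 26.4 F [0.7 0.2 0.9] g 0.009 0.0 j1,7 [0.49 0.01]
tool z [-0.    -0.001 -1.   ]
t [73.1 45.7 20.8] dist 89 wz 0.784
[[ 28.2  26.8]
 [-29.   41.6]
 [ 29.4   0.2]]
[[-37.1  73.7]
 [ 38.   74.2]]
```

Call:
{"op": "jog_arm", "data": {"increments": [{"tx": 20,"ty": 13,"tz": 4,"wx": 0,"wy": 0,"wz": 0.12,"gripper": 0},{"tx": 40,"ty": 26,"tz": 8,"wx": 0,"wy": 0,"wz": 0.24,"gripper": 0},{"tx": 60,"ty": 38,"tz": 12,"wx": 0,"wy": 0,"wz": 0.36,"gripper": 0},{"tx": 68,"ty": 44,"tz": 16,"wx": 0,"wy": 0,"wz": 0.48,"gripper": 0},{"tx": 73,"ty": 46,"tz": 20,"wx": 0,"wy": 0,"wz": 0.6,"gripper": 0}]}}

```text
time: 12.65
position: [0.5394, 0.2216, 0.1505]
tool_rot: [-2.366, -2.064, -0.0]
ft_force: [-0.4, -0.2, -0.2]
grip_width: 0.011
grip_force: 0.0
```

```bash
python3 go.py .5595 .2825 .082 -18.5
```

```text
t 12.65 p [539.4 221.6 150.5] yaw -7.8 F [-0.4 -0.2 -0.2] g 0.011 0.0 j1,7 [ 0.25 -0.76]
tool z [-0.001  0.001 -1.   ]
t [63.  11.7 68.5] dist 94 wz 0.187
```

Call:
{"op": "jog_arm", "data": {"increments": [{"tx": 25,"ty": 5,"tz": 20,"wx": 0,"wy": 0,"wz": 0.09,"gripper": 0},{"tx": 50,"ty": 10,"tz": 40,"wx": 0,"wy": 0,"wz": 0.187,"gripper": 0},{"tx": 63,"ty": 12,"tz": 58,"wx": 0,"wy": 0,"wz": 0.187,"gripper": 0},{"tx": 63,"ty": 12,"tz": 68,"wx": 0,"wy": 0,"wz": 0.187,"gripper": 0},{"tx": 63,"ty": 12,"tz": 68,"wx": 0,"wy": 0,"wz": 0.187,"gripper": 0}]}}

```text
time: 13.07
position: [0.5582, 0.2792, 0.0799]
tool_rot: [-2.544, -1.84, 0.009]
ft_force: [-0.5, -0.5, -1.6]
grip_width: 0.006
grip_force: 0.0
```

```bash
python3 go.py .5595 .2825 .07 -18.5
```

```text
t 13.07 p [558.2 279.2  79.9] yaw -18.3 F [-0.5 -0.5 -1.6] g 0.006 0.0 j1,7 [ 0.08 -1.07]
tool z [-0.006 -0.002 -1.   ]
t [3.6 0.2 9.9] dist 11 wz 0.004
```

Call:
{"op": "jog_arm", "data": {"increments": [{"tx": 0,"ty": 0,"tz": 4,"wx": 0,"wy": 0,"wz": 0,"gripper": 0},{"tx": 0,"ty": 0,"tz": 7,"wx": 0,"wy": 0,"wz": 0,"gripper": 0},{"tx": 0,"ty": 0,"tz": 9,"wx": 0,"wy": 0,"wz": 0,"gripper": 0},{"tx": 0,"ty": 0,"tz": 11,"wx": 0,"wy": 0,"wz": 0,"gripper": 0},{"tx": 0,"ty": 0,"tz": 12,"wx": 0,"wy": 0,"wz": 0,"gripper": 0}]}}

```text
time: 13.48
position: [0.5615, 0.2785, 0.0726]
tool_rot: [2.548, 1.835, 0.001]
ft_force: [-1.7, -2.5, 6.8]
grip_width: 0.003
grip_force: 3.3
```

Call:
{"op": "jog_arm", "data": {"increments": [{"tx": 0,"ty": 0,"tz": 1,"wx": 0,"wy": 0,"wz": 0,"gripper": 0},{"tx": 0,"ty": 0,"tz": 1,"wx": 0,"wy": 0,"wz": 0,"gripper": 0},{"tx": 0,"ty": 0,"tz": 1,"wx": 0,"wy": 0,"wz": 0,"gripper": 0},{"tx": 0,"ty": 0,"tz": 1,"wx": 0,"wy": 0,"wz": 0,"gripper": 0},{"tx": 0,"ty": 0,"tz": 1,"wx": 0,"wy": 0,"wz": 0,"gripper": 0}]}}

```text
time: 13.9
position: [0.5614, 0.2786, 0.0718]
tool_rot: [2.548, 1.835, 0.001]
ft_force: [-1.9, -2.9, 5.1]
grip_width: 0.006
grip_force: 2.8
```

Call:
{"op": "jog_arm", "data": {"increments": [{"tx": 2,"ty": 0,"tz": 1,"wx": 0,"wy": 0,"wz": 0,"gripper": 0},{"tx": 2,"ty": 0,"tz": 2,"wx": 0,"wy": 0,"wz": 0,"gripper": 0},{"tx": 2,"ty": 0,"tz": 3,"wx": 0,"wy": 0,"wz": 0,"gripper": 0},{"tx": 2,"ty": 0,"tz": 3,"wx": 0,"wy": 0,"wz": 0,"gripper": 0},{"tx": 2,"ty": 0,"tz": 3,"wx": 0,"wy": 0,"wz": 0,"gripper": 0}]}}

```text
time: 14.32
position: [0.5623, 0.2801, 0.0703]
tool_rot: [2.547, 1.834, 0.001]
ft_force: [-4.8, -4.0, 14.2]
grip_width: 0.004
grip_force: 7.0
```

Call:
{"op": "jog_arm", "data": {"increments": [{"tx": 0,"ty": 0,"tz": 1.5,"wx": 0,"wy": 0,"wz": 0,"gripper": 0},{"tx": 0,"ty": 0,"tz": 1.5,"wx": 0,"wy": 0,"wz": 0,"gripper": 0},{"tx": 0,"ty": 0,"tz": -10,"wx": 0,"wy": 0,"wz": 0,"gripper": 0},{"tx": 0,"ty": 0,"tz": -40,"wx": 0,"wy": 0,"wz": 0,"gripper": 0.5},{"tx": 0,"ty": 0,"tz": -75,"wx": 0,"wy": 0,"wz": 0,"gripper": 1}]}}

```text
time: 14.73
position: [0.5602, 0.28, 0.1416]
tool_rot: [-2.549, -1.836, 0.006]
ft_force: [1.2, 0.6, 1.2]
grip_width: 0.087
grip_force: 0.0
```

Call:
{"op": "jog_arm", "data": {"increments": [{"tx": -20,"ty": 0,"tz": -10,"wx": 0,"wy": 0,"wz": 0,"gripper": 1},{"tx": -40,"ty": 0,"tz": -20,"wx": 0,"wy": 0,"wz": 0,"gripper": 1},{"tx": -60,"ty": 0,"tz": -30,"wx": 0,"wy": 0,"wz": 0,"gripper": 1},{"tx": -60,"ty": 0,"tz": -35,"wx": 0,"wy": 0,"wz": 0,"gripper": 1},{"tx": -60,"ty": 0,"tz": -35,"wx": 0,"wy": 0,"wz": 0,"gripper": 1}]}}

```text
time: 15.15
position: [0.5436, 0.2234, 0.1791]
tool_rot: [2.549, 1.832, 0.005]
ft_force: [0.8, -0.0, 0.1]
grip_width: 0.452
grip_force: 0.0
```

```bash
python3 -c "
from h import *
vision.get_image('wrist')
im=vision.get_image('wrist'); np.save('w6.npy',im,allow_pickle=True)
cv2.imwrite('pics/w6c.png',cv2.resize(im['color'][0:260,200:450],None,fx=2.3,fy=2.3,interpolation=cv2.INTER_CUBIC))"; python3 go.py .5612 .2814 .115 -18.5
```

```text
t 15.25 p [542.5 225.1 177.5] yaw -18.4 F [-0.3  0.2 -1.1] g 0.544 0.0 j1,7 [ 0.22 -0.93]
tool z [ 0.001  0.001 -1.   ]
t [59.3 -0.1 62.5] dist 86 wz 0.001
```

View pics/w6c.png

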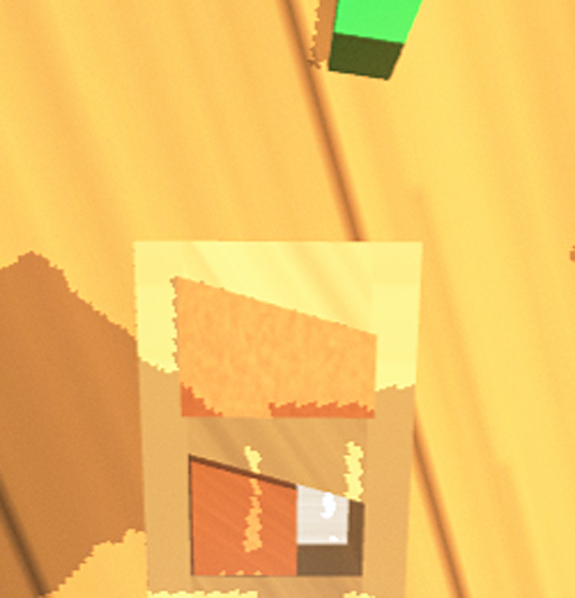

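The second full-length wedge now shows proud, with crop corners at (182,417), (375,417), (376,335) and (175,277). The short wedge at (245,520) is still latched beside its plate, and the green look-alike sits clear at (370,35).

```bash
python3 - <<'E'
from h import *
im=np.load('w6.npy',allow_pickle=True).item()
q=np.array([(182,417),(375,417),(376,335),(175,277)])/2.3+[200,0]
for z in (.074,.1):
    w=ray(im,q,z)[:,:2]; p,e=fit(w,WED,-.3); print(z,np.round(p,4),round(np.degrees(p[2]),1),e,np.linalg.norm(w[0]-w[1]),p[:2]+R2(p[2])@[0,.002])
E
```

```text
0.074 [ 0.5614  0.2798 -0.3193] -18.3 0.0037616239764064474 0.06444382424373399 [0.56199284 0.28168238]
0.1 [ 0.5616  0.2806 -0.3193] -18.3 0.00036968931108050107 0.05818764786688593 [0.56224808 0.28250003]
```

Call:
{"op": "jog_arm", "data": {"increments": [{"tx": 20,"ty": 0,"tz": 10,"wx": 0,"wy": 0,"wz": 0,"gripper": 1},{"tx": 40,"ty": 0,"tz": 25,"wx": 0,"wy": 0,"wz": 0,"gripper": 1},{"tx": 60,"ty": 0,"tz": 40,"wx": 0,"wy": 0,"wz": 0,"gripper": 1},{"tx": 60,"ty": 0,"tz": 55,"wx": 0,"wy": 0,"wz": 0,"gripper": 1},{"tx": 60,"ty": 0,"tz": 62,"wx": 0,"wy": 0,"wz": 0,"gripper": 1}]}}

```text
time: 15.67
position: [0.5592, 0.2837, 0.112]
tool_rot: [-2.542, -1.841, 0.005]
ft_force: [-0.3, -1.6, -0.9]
grip_width: 0.923
grip_force: 0.0
```

Call:
{"op": "jog_arm", "data": {"increments": [{"tx": 0,"ty": 0,"tz": 0,"wx": 0,"wy": 0,"wz": 0,"gripper": 1},{"tx": 0,"ty": 0,"tz": 0,"wx": 0,"wy": 0,"wz": 0,"gripper": 1},{"tx": 0,"ty": 0,"tz": 0,"wx": 0,"wy": 0,"wz": 0,"gripper": 1},{"tx": 0,"ty": 0,"tz": 0,"wx": 0,"wy": 0,"wz": 0,"gripper": 1},{"tx": 0,"ty": 0,"tz": 0,"wx": 0,"wy": 0,"wz": 0,"gripper": 1}]}}

```text
time: 16.08
position: [0.5619, 0.2813, 0.1161]
tool_rot: [2.548, 1.836, 0.002]
ft_force: [-0.0, 0.8, -0.6]
grip_width: 0.997
grip_force: 0.0
```

```bash
python3 go.py .5612 .2815 .0775 -18.3
```

```text
t 16.08 p [561.9 281.3 116.1] yaw -18.5 F [-0.   0.8 -0.6] g 0.997 0.0 j1,7 [ 0.09 -1.06]
tool z [ 0.002  0.    -1.   ]
t [-0.  -0.8 38.6] dist 39 wz -0.003
```

Call:
{"op": "jog_arm", "data": {"increments": [{"tx": 1,"ty": 0,"tz": 15,"wx": 0,"wy": 0,"wz": 0,"gripper": 1},{"tx": 1,"ty": 0,"tz": 28,"wx": 0,"wy": 0,"wz": 0,"gripper": 1},{"tx": 1,"ty": 0,"tz": 38,"wx": 0,"wy": 0,"wz": 0,"gripper": 1},{"tx": 1,"ty": 0,"tz": 38,"wx": 0,"wy": 0,"wz": 0,"gripper": 0.55},{"tx": 1,"ty": 0,"tz": 38,"wx": 0,"wy": 0,"wz": 0,"gripper": 0.55}], "grip_force": 25}}

```text
time: 16.5
position: [0.5607, 0.2819, 0.0755]
tool_rot: [-2.548, -1.837, 0.004]
ft_force: [1.0, 0.3, 1.2]
grip_width: 0.919
grip_force: 0.0
```

Call:
{"op": "jog_arm", "data": {"increments": [{"tx": 0,"ty": 0,"tz": 0,"wx": 0,"wy": 0,"wz": 0,"gripper": 0.55},{"tx": 0,"ty": 0,"tz": 0,"wx": 0,"wy": 0,"wz": 0,"gripper": 0.5},{"tx": 0,"ty": 0,"tz": 0,"wx": 0,"wy": 0,"wz": 0,"gripper": 0.5},{"tx": 0,"ty": 0,"tz": 0,"wx": 0,"wy": 0,"wz": 0,"gripper": 0.5},{"tx": 0,"ty": 0,"tz": 0,"wx": 0,"wy": 0,"wz": 0,"gripper": 0.5}]}}

```text
time: 16.92
position: [0.5619, 0.2827, 0.0776]
tool_rot: [2.548, 1.837, 0.002]
ft_force: [0.2, 0.1, 0.8]
grip_width: 0.664
grip_force: 25.0
```

```bash
python3 go.py
```

```text
t 16.92 p [561.9 282.7  77.6] yaw -18.4 F [0.2 0.1 0.8] g 0.664 25.0 j1,7 [ 0.07 -1.09]
tool z [ 0.001  0.    -1.   ]
```

Call:
{"op": "jog_arm", "data": {"increments": [{"tx": 0,"ty": 0,"tz": -8,"wx": 0,"wy": 0,"wz": 0,"gripper": 0.5},{"tx": 0,"ty": 0,"tz": -30,"wx": 0,"wy": 0,"wz": 0,"gripper": 0.5},{"tx": 0,"ty": 0,"tz": -60,"wx": 0,"wy": 0,"wz": 0,"gripper": 0.5},{"tx": -10,"ty": 2,"tz": -80,"wx": 0,"wy": 0,"wz": 0,"gripper": 0.5},{"tx": -40,"ty": 4,"tz": -92,"wx": 0,"wy": 0,"wz": 0,"gripper": 0.5}]}}

```text
time: 17.33
position: [0.5531, 0.2487, 0.1727]
tool_rot: [-2.54, -1.844, -0.011]
ft_force: [-0.4, -0.1, 0.0]
grip_width: 0.667
grip_force: 25.0
```

```bash
python3 go.py .4672 -.2318 .17 -78
```

```text
t 17.33 p [553.1 248.7 172.7] yaw -18.1 F [-0.4 -0.1  0. ] g 0.667 25.0 j1,7 [ 0.18 -0.97]
tool z [ 0.004  0.006 -1.   ]
t [-483.5   67.3   -0.5] dist 488 wz 1.046
```

Call:
{"op": "jog_arm", "data": {"increments": [{"tx": -38,"ty": 7,"tz": 0,"wx": 0,"wy": 0,"wz": 0.06,"gripper": 0.5},{"tx": -76,"ty": 14,"tz": 0,"wx": 0,"wy": 0,"wz": 0.12,"gripper": 0.5},{"tx": -114,"ty": 21,"tz": 0,"wx": 0,"wy": 0,"wz": 0.18,"gripper": 0.5},{"tx": -152,"ty": 28,"tz": 0,"wx": 0,"wy": 0,"wz": 0.24,"gripper": 0.5},{"tx": -190,"ty": 35,"tz": 0,"wx": 0,"wy": 0,"wz": 0.3,"gripper": 0.5}]}}

```text
time: 17.75
position: [0.5252, 0.0502, 0.1697]
tool_rot: [2.795, 1.432, 0.001]
ft_force: [0.4, -0.6, -1.7]
grip_width: 0.667
grip_force: 25.0
```

```bash
python3 go.py .4672 -.2318 .17 -78
```

```text
t 17.75 p [525.2  50.2 169.7] yaw -35.8 F [ 0.4 -0.6 -1.7] g 0.667 25.0 j1,7 [ 0.49 -0.85]
tool z [ 0.001 -0.001 -1.   ]
t [-2.628e+02  1.177e+02 -2.000e-01] dist 288 wz 0.737
```

Call:
{"op": "jog_arm", "data": {"increments": [{"tx": -36,"ty": 16,"tz": 0,"wx": 0,"wy": 0,"wz": 0.09,"gripper": 0.5},{"tx": -72,"ty": 32,"tz": 0,"wx": 0,"wy": 0,"wz": 0.18,"gripper": 0.5},{"tx": -108,"ty": 48,"tz": 0,"wx": 0,"wy": 0,"wz": 0.27,"gripper": 0.5},{"tx": -144,"ty": 64,"tz": 0,"wx": 0,"wy": 0,"wz": 0.36,"gripper": 0.5},{"tx": -180,"ty": 80,"tz": 0,"wx": 0,"wy": 0,"wz": 0.45,"gripper": 0.5}]}}

```text
time: 18.17
position: [0.4854, -0.1427, 0.1699]
tool_rot: [3.045, 0.77, 0.001]
ft_force: [0.8, 0.4, -1.4]
grip_width: 0.666
grip_force: 25.0
```

```bash
python3 go.py .4672 -.2318 .13 -78
```

```text
t 18.17 p [ 485.4 -142.7  169.9] yaw -61.6 F [ 0.8  0.4 -1.4] g 0.666 25.0 j1,7 [ 0.71 -0.87]
tool z [ 0.001 -0.001 -1.   ]
t [-58.4  69.7  39.9] dist 99 wz 0.286
```

Call:
{"op": "jog_arm", "data": {"increments": [{"tx": -20,"ty": 24,"tz": 10,"wx": 0,"wy": 0,"wz": 0.1,"gripper": 0.5},{"tx": -40,"ty": 48,"tz": 25,"wx": 0,"wy": 0,"wz": 0.2,"gripper": 0.5},{"tx": -55,"ty": 66,"tz": 45,"wx": 0,"wy": 0,"wz": 0.28,"gripper": 0.5},{"tx": -57,"ty": 69,"tz": 65,"wx": 0,"wy": 0,"wz": 0.28,"gripper": 0.5},{"tx": -57,"ty": 69,"tz": 80,"wx": 0,"wy": 0,"wz": 0.28,"gripper": 0.5}]}}

```text
time: 18.58
position: [0.4676, -0.2313, 0.088]
tool_rot: [3.123, 0.337, -0.002]
ft_force: [-0.3, 0.7, -1.1]
grip_width: 0.666
grip_force: 25.0
```

Call:
{"op": "jog_arm", "data": {"increments": [{"tx": 0,"ty": 0,"tz": 0,"wx": 0,"wy": 0,"wz": 0,"gripper": 0.5},{"tx": 0,"ty": 0,"tz": 0,"wx": 0,"wy": 0,"wz": 0,"gripper": 0.5},{"tx": 0,"ty": 0,"tz": 0,"wx": 0,"wy": 0,"wz": 0,"gripper": 0.5},{"tx": 0,"ty": 0,"tz": 0,"wx": 0,"wy": 0,"wz": 0,"gripper": 0.5},{"tx": 0,"ty": 0,"tz": 0,"wx": 0,"wy": 0,"wz": 0,"gripper": 0.5}]}}

```text
time: 19.0
position: [0.4702, -0.2289, 0.0905]
tool_rot: [3.121, 0.345, 0.003]
ft_force: [0.1, 0.5, -0.8]
grip_width: 0.666
grip_force: 25.0
```

```bash
for i in 1 2 3; do python3 go.py .4672 -.2318 .054 -78 | tail -1; python3 -c "
from h import *
im=vision.get_image('wrist'); np.save('w7.npy',im,allow_pickle=True)"; done; python3 go.py .4672 -.2318 .054 -78
```

```text
t [-3.6  2.1 36.5] dist 37 wz 0.011
t [-3.3  2.2 36.3] dist 36 wz 0.011
t [-3.1  2.2 36. ] dist 36 wz 0.01
t 19.15 p [ 469.6 -228.9   89.8] yaw -77.4 F [-0.6 -0.3 -0.5] g 0.67 25.0 j1,7 [ 0.77 -1.02]
tool z [ 0.001 -0.001 -1.   ]
t [-2.9  2.2 35.8] dist 36 wz 0.01
```

Call:
{"op": "jog_arm", "data": {"increments": [{"tx": -3,"ty": 2,"tz": 5,"wx": 0,"wy": 0,"wz": 0.01,"gripper": 0.5},{"tx": -3,"ty": 2,"tz": 12,"wx": 0,"wy": 0,"wz": 0.01,"gripper": 0.5},{"tx": -3,"ty": 2,"tz": 18,"wx": 0,"wy": 0,"wz": 0.01,"gripper": 0.5},{"tx": -3,"ty": 2,"tz": 20,"wx": 0,"wy": 0,"wz": 0.01,"gripper": 0.5},{"tx": -3,"ty": 2,"tz": 20,"wx": 0,"wy": 0,"wz": 0.01,"gripper": 0.5}]}}

```text
time: 19.57
position: [0.4658, -0.2311, 0.0679]
tool_rot: [-3.123, -0.328, 0.003]
ft_force: [0.3, -0.1, -1.2]
grip_width: 0.667
grip_force: 25.0
```

```bash
python3 -c "
from h import *
im=vision.get_image('wrist'); np.save('w7.npy',im,allow_pickle=True)
cv2.imwrite('pics/w7.png',im['color'])"; for i in 1 2 ; do python3 go.py .4672 -.2318 .022 -78; python3 -c "
from h import *
vision.get_image('wrist')"; done
```

```text
t 19.62 p [ 466.3 -231.2   68.4] yaw -78.0 F [ 0.4 -1.3 -0.7] g 0.667 25.0 j1,7 [ 0.77 -1.03]
tool z [-0.001  0.001 -1.   ]
t [ 0.8  0.8 46.4] dist 46 wz -0.0
t 19.67 p [ 466.6 -231.4   68.8] yaw -78.0 F [-0.7 -0.1 -0.5] g 0.663 25.0 j1,7 [ 0.77 -1.03]
tool z [-0.  0. -1.]
t [ 0.5  0.6 46.8] dist 47 wz -0.0
```

View pics/w7.png

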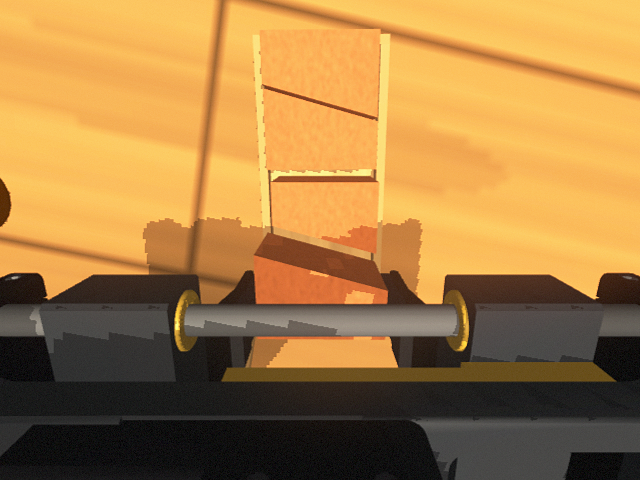

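The held wedge is lined up over the free space, with its lower slanted edge at (266,233)-(383,262). A light gap shows between it and the third wedge's edge, and the first three wedges lie in alternating order.

```bash
python3 - <<'E'
from h import *
im=np.load('w7.npy',allow_pickle=True).item(); T=np.array([.5203,-.2205])
f=lambda q,z:print(np.round((ray(im,q,z)[:,:2]-T)@R2(np.radians(102))*1000,1).tolist())
f([(266,233),(383,262)],.051); f([(276,182),(377,182)],.044); f([(272,235),(374,259)],.044)
f([(255,35),(389,35)],.016); f([(384,215)],.016); f([(262,29),(381,29)],.044)
E
```

```text
[[30.7, 29.9], [-33.0, 46.4]]
[[25.3, 3.4], [-29.0, 3.4]]
[[28.6, 32.8], [-29.1, 47.0]]
[[37.8, -74.9], [-36.7, -74.8]]
[[-38.7, 27.1]]
[[29.5, -69.8], [-27.9, -69.7]]
```

Call:
{"op": "jog_arm", "data": {"increments": [{"tx": 1.2,"ty": 0.6,"tz": 4,"wx": 0,"wy": 0,"wz": 0,"gripper": 0.5},{"tx": 1.2,"ty": 0.6,"tz": 10,"wx": 0,"wy": 0,"wz": 0,"gripper": 0.5},{"tx": 1.2,"ty": 0.6,"tz": 18,"wx": 0,"wy": 0,"wz": 0,"gripper": 0.5},{"tx": 1.2,"ty": 0.6,"tz": 25,"wx": 0,"wy": 0,"wz": 0,"gripper": 0.5},{"tx": 1.2,"ty": 0.6,"tz": 30,"wx": 0,"wy": 0,"wz": 0,"gripper": 0.5}]}}

```text
time: 20.13
position: [0.4679, -0.232, 0.0388]
tool_rot: [3.124, 0.328, 0.0]
ft_force: [0.4, 0.6, -0.9]
grip_width: 0.669
grip_force: 24.9
```

Call:
{"op": "jog_arm", "data": {"increments": [{"tx": 0,"ty": 0,"tz": 2,"wx": 0,"wy": 0,"wz": 0,"gripper": 0.5},{"tx": 0,"ty": 0,"tz": 4,"wx": 0,"wy": 0,"wz": 0,"gripper": 0.5},{"tx": 0,"ty": 0,"tz": 6,"wx": 0,"wy": 0,"wz": 0,"gripper": 0.5},{"tx": 0,"ty": 0,"tz": 8,"wx": 0,"wy": 0,"wz": 0,"gripper": 0.5},{"tx": 0,"ty": 0,"tz": 10,"wx": 0,"wy": 0,"wz": 0,"gripper": 0.5}]}}

```text
time: 20.55
position: [0.4681, -0.2319, 0.029]
tool_rot: [3.124, 0.328, 0.0]
ft_force: [0.4, -0.3, -1.0]
grip_width: 0.666
grip_force: 24.9
```

Below the wall top with no contact force. Now down to the floor.

Call:
{"op": "jog_arm", "data": {"increments": [{"tx": 0,"ty": 0,"tz": 2,"wx": 0,"wy": 0,"wz": 0,"gripper": 0.5},{"tx": 0,"ty": 0,"tz": 4,"wx": 0,"wy": 0,"wz": 0,"gripper": 0.5},{"tx": 0,"ty": 0,"tz": 5.5,"wx": 0,"wy": 0,"wz": 0,"gripper": 0.5},{"tx": 0,"ty": 0,"tz": 6.5,"wx": 0,"wy": 0,"wz": 0,"gripper": 0.5},{"tx": 0,"ty": 0,"tz": 7,"wx": 0,"wy": 0,"wz": 0,"gripper": 0.5}]}}

```text
time: 20.97
position: [0.4679, -0.2318, 0.022]
tool_rot: [3.124, 0.328, -0.0]
ft_force: [-0.8, -0.1, -1.0]
grip_width: 0.663
grip_force: 24.9
```

Call:
{"op": "jog_arm", "data": {"increments": [{"tx": 0,"ty": 0,"tz": 0.5,"wx": 0,"wy": 0,"wz": 0,"gripper": 0.5},{"tx": 0,"ty": 0,"tz": 0.5,"wx": 0,"wy": 0,"wz": 0,"gripper": 0.5},{"tx": 0,"ty": 0,"tz": 0.5,"wx": 0,"wy": 0,"wz": 0,"gripper": 0.5},{"tx": 0,"ty": 0,"tz": 0.5,"wx": 0,"wy": 0,"wz": 0,"gripper": 0.5},{"tx": 0,"ty": 0,"tz": 0.5,"wx": 0,"wy": 0,"wz": 0,"gripper": 0.5}]}}

```text
time: 21.38
position: [0.468, -0.2319, 0.0217]
tool_rot: [3.124, 0.328, 0.0]
ft_force: [-0.8, 0.4, -0.3]
grip_width: 0.665
grip_force: 24.9
```

Call:
{"op": "jog_arm", "data": {"increments": [{"tx": 0,"ty": 0,"tz": 0.5,"wx": 0,"wy": 0,"wz": 0,"gripper": 0.5},{"tx": 0,"ty": 0,"tz": 1,"wx": 0,"wy": 0,"wz": 0,"gripper": 0.5},{"tx": 0,"ty": 0,"tz": 1,"wx": 0,"wy": 0,"wz": 0,"gripper": 0.5},{"tx": 0,"ty": 0,"tz": 1,"wx": 0,"wy": 0,"wz": 0,"gripper": 0.5},{"tx": 0,"ty": 0,"tz": 1,"wx": 0,"wy": 0,"wz": 0,"gripper": 0.5}]}}

```text
time: 21.8
position: [0.468, -0.2319, 0.0206]
tool_rot: [3.124, 0.328, -0.0]
ft_force: [-0.2, 0.2, -1.3]
grip_width: 0.667
grip_force: 24.9
```

Call:
{"op": "jog_arm", "data": {"increments": [{"tx": 0,"ty": 0,"tz": 0.5,"wx": 0,"wy": 0,"wz": 0,"gripper": 0.5},{"tx": 0,"ty": 0,"tz": 1,"wx": 0,"wy": 0,"wz": 0,"gripper": 0.5},{"tx": 0,"ty": 0,"tz": 1.2,"wx": 0,"wy": 0,"wz": 0,"gripper": 0.5},{"tx": 0,"ty": 0,"tz": 1.2,"wx": 0,"wy": 0,"wz": 0,"gripper": 0.5},{"tx": 0,"ty": 0,"tz": 1.2,"wx": 0,"wy": 0,"wz": 0,"gripper": 0.5}]}}

```text
time: 22.22
position: [0.4679, -0.2319, 0.0194]
tool_rot: [3.124, 0.328, -0.0]
ft_force: [0.1, 1.4, -1.1]
grip_width: 0.668
grip_force: 24.9
```

Call:
{"op": "jog_arm", "data": {"increments": [{"tx": 0,"ty": 0,"tz": 0.5,"wx": 0,"wy": 0,"wz": 0,"gripper": 0.5},{"tx": 0,"ty": 0,"tz": 1,"wx": 0,"wy": 0,"wz": 0,"gripper": 0.5},{"tx": 0,"ty": 0,"tz": 1.2,"wx": 0,"wy": 0,"wz": 0,"gripper": 0.5},{"tx": 0,"ty": 0,"tz": 1.2,"wx": 0,"wy": 0,"wz": 0,"gripper": 0.5},{"tx": 0,"ty": 0,"tz": 1.2,"wx": 0,"wy": 0,"wz": 0,"gripper": 0.5}]}}

```text
time: 22.63
position: [0.4681, -0.2319, 0.0185]
tool_rot: [3.124, 0.328, 0.0]
ft_force: [-0.9, -0.4, 3.1]
grip_width: 0.661
grip_force: 24.9
```

Contact with the floor. I'll release it and back off.

Call:
{"op": "jog_arm", "data": {"increments": [{"tx": 0,"ty": 0,"tz": 0,"wx": 0,"wy": 0,"wz": 0,"gripper": 0.8},{"tx": 0,"ty": 0,"tz": 0,"wx": 0,"wy": 0,"wz": 0,"gripper": 0.9},{"tx": 0,"ty": 0,"tz": 0,"wx": 0,"wy": 0,"wz": 0,"gripper": 0.9},{"tx": 0,"ty": 0,"tz": 0,"wx": 0,"wy": 0,"wz": 0,"gripper": 0.9},{"tx": 0,"ty": 0,"tz": 0,"wx": 0,"wy": 0,"wz": 0,"gripper": 0.9}]}}

```text
time: 23.05
position: [0.4679, -0.2319, 0.0181]
tool_rot: [3.124, 0.328, -0.0]
ft_force: [-1.1, -0.5, -0.6]
grip_width: 0.884
grip_force: 0.0
```

Call:
{"op": "jog_arm", "data": {"increments": [{"tx": 0,"ty": 0,"tz": -8,"wx": 0,"wy": 0,"wz": 0,"gripper": 0.9},{"tx": 0,"ty": 0,"tz": -40,"wx": 0,"wy": 0,"wz": 0,"gripper": 0.9},{"tx": 0,"ty": 0,"tz": -80,"wx": 0,"wy": 0,"wz": 0,"gripper": 0.9},{"tx": 0,"ty": 0,"tz": -120,"wx": 0,"wy": 0,"wz": 0,"gripper": 0.9},{"tx": -10,"ty": 0,"tz": -160,"wx": 0,"wy": 0,"wz": 0,"gripper": 0.9}]}}

```text
time: 23.47
position: [0.4593, -0.2328, 0.1806]
tool_rot: [-3.124, -0.332, -0.003]
ft_force: [0.6, -1.1, 0.3]
grip_width: 0.901
grip_force: 0.0
```

```bash
python3 go.py .45 -.24 .2 -78; python3 - <<'E'
from h import *
im=vision.get_image('wrist'); im=vision.get_image('wrist'); T=np.array([.5203,-.2205])
cv2.imwrite('pics/w8c.png',im['color'])
# terracotta mask -> contour bounds in tray frame at z=.044
for t in ('tray','pre_a_mid','wedge_a_mid'): print(t,[(np.round(d['bbox']).tolist(),round(d['conf'],2)) for d in vision.spot_in('wrist',t)[:4]])
g=proj(im,np.c_[(np.array([[-29,-68],[29,-68],[29,70],[-29,70]])/1000)@R2(np.radians(102)).T+T,np.full(4,.044)]); print(np.round(g).tolist())
E
```

```text
t 23.47 p [ 459.3 -232.8  180.6] yaw -77.9 F [ 0.6 -1.1  0.3] g 0.901 0.0 j1,7 [ 0.8  -0.97]
tool z [ 0.002  0.    -1.   ]
t [-10.6   5.1 -19.4] dist 23 wz 0.002
tray [([270.0, 72.0, 357.0, 231.0], 0.91), ([280.0, 73.0, 351.0, 124.0], 0.27)]
pre_a_mid [([279.0, 74.0, 350.0, 124.0], 0.79), ([281.0, 189.0, 348.0, 232.0], 0.36)]
wedge_a_mid [([282.0, 158.0, 355.0, 208.0], 0.65)]
[[351.0, 74.0], [281.0, 74.0], [285.0, 236.0], [348.0, 236.0]]
```

```bash
python3 - <<'E'
from h import *
im=vision.get_image('wrist'); T=np.array([.5203,-.2205])
hsv=cv2.cvtColor(im['color'],cv2.COLOR_BGR2HSV)
# brightness and hue sampled along tray y at wedge-top height on three lines
for x in (-22,0,22):
    ys=np.arange(-74,78,2.); P=np.c_[(np.c_[np.full(len(ys),x),ys]/1000)@R2(np.radians(102)).T+T,np.full(len(ys),.044)]
    uv=np.round(proj(im,P)).astype(int); print(x,[f"{int(y)}:{hsv[v,u,0]}/{hsv[v,u,2]}" for y,(u,v) in zip(ys,uv)])
q=[(281,189),(348,232)]; print(np.round((ray(im,q,.044)[:,:2]-T)@R2(np.radians(102))*1000,1).tolist())
t=vision.get_image('top')
for n in ("jar","cup","mug","bowl","bottle"):
    d=vision.spot_in("top",n+"_mid")
    if d: b=d[0]["bbox"]; print(n,np.round(ray(t,[(b[0]+b[2])/2,(b[1]+b[3])/2],.04),2))
print([(np.round(d['bbox']).tolist(),round(d['conf'],2)) for n in ('short_mid','wedge_a_mid','tray') for d in vision.spot_in('top',n)[:3]])
E
```

```text
-22 ['-74:14/158', '-72:14/213', '-70:16/247', '-68:15/249', '-66:15/248', '-64:16/249', '-62:16/249', '-60:15/249', '-58:14/249', '-56:15/249', '-54:14/249', '-52:15/249', '-50:15/249', '-48:15/249', '-46:15/249', '-44:15/249', '-42:15/249', '-40:15/249', '-38:15/249', '-36:15/249', '-34:15/249', '-32:15/254', '-30:11/137', '-28:16/251', '-26:16/249', '-24:16/249', '-22:15/249', '-20:16/249', '-18:16/249', '-16:15/249', '-14:16/249', '-12:15/249', '-10:15/249', '-8:15/249', '-6:15/249', '-4:15/249', '-2:27/248', '0:27/252', '2:14/251', '4:14/249', '6:16/249', '8:16/248', '10:15/249', '12:15/249', '14:14/249', '16:15/249', '18:16/249', '20:15/249', '22:14/248', '24:14/249', '26:15/249', '28:15/249', '30:14/249', '32:15/249', '34:15/249', '36:15/249', '38:15/249', '40:15/248', '42:15/248', '44:15/249', '46:16/250', '48:11/220', '50:11/220', '52:10/218', '54:10/219', '56:11/220', '58:11/215', '60:10/217', '62:11/212', '64:11/218', '66:16/198', '68:15/190', '70:14/189', '72:14/187', '74:15/185', '76:14/181']
0 ['-74:17/247', '-72:18/249', '-70:17/249', '-68:14/249', '-66:14/249', '-64:1
[... 1535 characters left out ...]
16/249', '14:15/249', '16:16/249', '18:16/249', '20:16/248', '22:16/249', '24:15/249', '26:15/249', '28:15/248', '30:16/249', '32:15/248', '34:15/249', '36:15/248', '38:15/248', '40:15/248', '42:15/249', '44:14/248', '46:15/248', '48:15/248', '50:15/248', '52:14/249', '54:11/213', '56:11/210', '58:10/217', '60:10/215', '62:15/251', '64:10/215', '66:16/195', '68:17/191', '70:14/175', '72:14/169', '74:13/131', '76:15/113']
[[34.3, 28.9], [-24.0, 67.0]]
jar [[ 0.45 -0.    0.04]]
cup [[ 0.63 -0.    0.04]]
mug [[0.74 0.23 0.04]]
bowl [[ 0.75 -0.22  0.04]]
bottle [[ 0.75 -0.01  0.04]]
[([215.0, 228.0, 234.0, 246.0], 0.73), ([410.0, 241.0, 444.0, 253.0], 0.78), ([398.0, 222.0, 412.0, 254.0], 0.59)]
```

The tray is filled and the bystanders haven't moved. The last floor contact came about 3 mm lower than I expected, so a light tap on the last wedge will show whether it lies at full depth (top at z = 44 mm).

Call:
{"op": "jog_arm", "data": {"increments": [{"tx": 5,"ty": 0,"tz": 10,"wx": 0,"wy": 0,"wz": 0,"gripper": 0},{"tx": 10,"ty": 0,"tz": 20,"wx": 0,"wy": 0,"wz": 0,"gripper": 0},{"tx": 11,"ty": 0,"tz": 30,"wx": 0,"wy": 0,"wz": 0,"gripper": 0},{"tx": 11,"ty": 0,"tz": 40,"wx": 0,"wy": 0,"wz": 0,"gripper": 0},{"tx": 11,"ty": 0,"tz": 50,"wx": 0,"wy": 0,"wz": 0,"gripper": 0}]}}

```text
time: 24.63
position: [0.4686, -0.2313, 0.1265]
tool_rot: [-3.124, -0.329, 0.002]
ft_force: [-0.6, -0.1, -0.1]
grip_width: 0.606
grip_force: 0.0
```

Call:
{"op": "jog_arm", "data": {"increments": [{"tx": 0,"ty": 0,"tz": 10,"wx": 0,"wy": 0,"wz": 0,"gripper": 0},{"tx": 0,"ty": 0,"tz": 20,"wx": 0,"wy": 0,"wz": 0,"gripper": 0},{"tx": 0,"ty": 0,"tz": 40,"wx": 0,"wy": 0,"wz": 0,"gripper": 0},{"tx": 0,"ty": 0,"tz": 60,"wx": 0,"wy": 0,"wz": 0,"gripper": 0},{"tx": 0,"ty": 0,"tz": 70,"wx": 0,"wy": 0,"wz": 0,"gripper": 0}]}}

```text
time: 25.05
position: [0.4673, -0.2311, 0.0555]
tool_rot: [-3.123, -0.328, 0.005]
ft_force: [-0.4, 0.8, -1.0]
grip_width: 0.225
grip_force: 0.0
```

```bash
python3 go.py .4694 -.2313 .045 -78
```

```text
t 25.05 p [ 467.3 -231.1   55.5] yaw -78.0 F [-0.4  0.8 -1. ] g 0.225 0.0 j1,7 [ 0.77 -1.04]
tool z [-0.003  0.001 -1.   ]
t [ 2.   0.6 10.5] dist 11 wz -0.0
```

Call:
{"op": "jog_arm", "data": {"increments": [{"tx": 0,"ty": 0,"tz": 0,"wx": 0,"wy": 0,"wz": 0,"gripper": 0},{"tx": 0,"ty": 0,"tz": 0,"wx": 0,"wy": 0,"wz": 0,"gripper": 0},{"tx": 0,"ty": 0,"tz": 3,"wx": 0,"wy": 0,"wz": 0,"gripper": 0},{"tx": 0,"ty": 0,"tz": 6,"wx": 0,"wy": 0,"wz": 0,"gripper": 0},{"tx": 0,"ty": 0,"tz": 9,"wx": 0,"wy": 0,"wz": 0,"gripper": 0}]}}

```text
time: 25.47
position: [0.4697, -0.232, 0.05]
tool_rot: [3.123, 0.328, 0.002]
ft_force: [-0.3, -0.8, 0.5]
grip_width: 0.008
grip_force: 0.0
```

Call:
{"op": "jog_arm", "data": {"increments": [{"tx": 0,"ty": 0,"tz": 1,"wx": 0,"wy": 0,"wz": 0,"gripper": 0},{"tx": 0,"ty": 0,"tz": 2,"wx": 0,"wy": 0,"wz": 0,"gripper": 0},{"tx": 0,"ty": 0,"tz": 3,"wx": 0,"wy": 0,"wz": 0,"gripper": 0},{"tx": 0,"ty": 0,"tz": 3,"wx": 0,"wy": 0,"wz": 0,"gripper": 0},{"tx": 0,"ty": 0,"tz": 3,"wx": 0,"wy": 0,"wz": 0,"gripper": 0}]}}

```text
time: 25.88
position: [0.469, -0.2317, 0.0462]
tool_rot: [3.124, 0.328, -0.0]
ft_force: [0.1, 0.0, -0.0]
grip_width: 0.003
grip_force: 0.0
```

There's no contact down to z = 46 mm, so the last wedge's top is at or below that and it lies flat on the floor. I'll back off and hand in.

Call:
{"op": "jog_arm", "data": {"increments": [{"tx": 0,"ty": 0,"tz": -20,"wx": 0,"wy": 0,"wz": 0,"gripper": 0},{"tx": 0,"ty": 0,"tz": -50,"wx": 0,"wy": 0,"wz": 0,"gripper": 0},{"tx": 0,"ty": 0,"tz": -85,"wx": 0,"wy": 0,"wz": 0,"gripper": 0},{"tx": 0,"ty": 0,"tz": -120,"wx": 0,"wy": 0,"wz": 0,"gripper": 0},{"tx": 0,"ty": 0,"tz": -140,"wx": 0,"wy": 0,"wz": 0,"gripper": 0}]}}

```text
time: 26.3
position: [0.4705, -0.2322, 0.1905]
tool_rot: [3.121, 0.328, 0.007]
ft_force: [0.8, -1.1, -0.3]
grip_width: 0.004
grip_force: 0.0
```

```bash
python3 -c "
from bench import ctrl
print(ctrl.close_job())"
```

```text
the job is handed in; nothing more can be done
None
```

I packed both full-length wedges flat into the tray, head to tail with the other two. The short wedge was still latched when I last saw it, the jar, cup, mug, bowl and bottle read within about 1 cm of where they started (brush and spoon not re-measured), and I handed the job in at 26 s; no verdict came back.

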